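Check the slide of the cup feeder and load it with a nested stack

TASK

Get the cup feeder ready for its run. First run the empty carriage smoothly through its full travel twice, each time in to the stop under the pick-up head and then out to the stop at the loading end, feeling for sticky spots; then nest all the loose metal cups, upright, into one stack in the round socket of the carriage. Turn the dial up one click from its bottom position for each cup in the stack, so that the pick-up head will hover just above the top cup, then slide the loaded carriage in under the head to the stop and let go, leaving the other things on the bench alone.

Things in the scene. Friction and masses are not known exactly. Their poses are not given: they have to be found in the camera images.
- feeder: cup feeder, fixed: aluminium bed 110 mm wide (its x), 435 mm long (y), 12 mm thick. Origin on the bench top. Loading end toward its +y, pick-up end toward -y (stop blocks at y +180, -163 mm, 36 mm tall). A 30 mm square column 240 mm tall at x +69, y -110 carries the pick-up head on an arm over the pick-up position. A grey gearbox 55 mm tall at y -217 has the dial on top.
- carriage (a joint): travel of the carriage along the feeder's -y, in m: 0 = against the stop at the loading end, 0.16 = against the stop at the pick-up end. Friction about 2 N plus 8 N per m/s; it stays where it is left. Keep it below 0.4 m/s.
- seat (a point): centre of the seat on the carriage, on its flat floor 42 mm above the bench: a black funnel-shaped socket 22 mm tall, 60 mm across outside at its mouth, inside widening from 46 mm at the floor to 54 mm; a cup's foot stands on the floor with 2 to 3 mm play. Axes as the feeder's; moves with the carriage: at y +50 mm of the feeder at the loading end, -110 mm at the pick-up end, x 0.
- carriage_grip (a point): where to grip the carriage: upright black block 14 mm thick (x), 30 mm long (y), top 98 mm above the bench (18 mm above this point), foot flange at 48 mm; 95 mm from the seat toward +y. Axes as the feeder's. Pinch it across x from above, so that the fingers stay clear of the stack.
- dial (a joint): angle of the dial in rad, 0 = bottom position (a stop, where it starts), growing clockwise seen from above up to 5 clicks of 30 degrees (0.524 rad); detent torque about 0.05 Nm, released it snaps to the nearest click. Each click up raises the pick-up head 20 mm.
- dial_grip (a point): middle of the bar grip of the dial on its vertical axis, 79 mm above the bench: bar 40 mm long (this point's x, which turns with the dial), 12 mm thick (y), top 13 mm above this point; below it a disc 42 mm across whose top is 16 mm below this point. The bar lies along the feeder's x with the dial at 0.
- pick_face (a point): centre of the underside of the pick-up head's 40 mm rubber pad, at x 0, y -110 mm of the feeder; 78 mm above the bench with the dial at 0 and 20 mm higher for each click. With n cups nested in the seat and n clicks it hovers 8 mm above the top rim. Lower than the stack, it blocks the way of the cups.
- cup_a: one of two to four equal aluminium cups standing upright on the bench (absent: None): 48 mm tall with a heavy foot, band 60 mm across from 28 mm up to the rim, below it a shoulder and a body tapering from 51 mm to a 41 mm foot; rim wall 2.5 mm, 70 g. Origin at the centre of the foot's underside, z up. Nested, the shoulder of one rests on the rim of the one below, 20 mm higher, 2 mm play.
- cup_b: one of two to four equal aluminium cups standing upright on the bench (absent: None): 48 mm tall with a heavy foot, band 60 mm across from 28 mm up to the rim, below it a shoulder and a body tapering from 51 mm to a 41 mm foot; rim wall 2.5 mm, 70 g. Origin at the centre of the foot's underside, z up. Nested, the shoulder of one rests on the rim of the one below, 20 mm higher, 2 mm play.
- cup_c: one of two to four equal aluminium cups standing upright on the bench (absent: None): 48 mm tall with a heavy foot, band 60 mm across from 28 mm up to the rim, below it a shoulder and a body tapering from 51 mm to a 41 mm foot; rim wall 2.5 mm, 70 g. Origin at the centre of the foot's underside, z up. Nested, the shoulder of one rests on the rim of the one below, 20 mm higher, 2 mm play.
- cup_d: one of two to four equal aluminium cups standing upright on the bench (absent: None): 48 mm tall with a heavy foot, band 60 mm across from 28 mm up to the rim, below it a shoulder and a body tapering from 51 mm to a 41 mm foot; rim wall 2.5 mm, 70 g. Origin at the centre of the foot's underside, z up. Nested, the shoulder of one rests on the rim of the one below, 20 mm higher, 2 mm play.
- tweezers: bystander: white tweezers 130 mm long, 9 mm high, lying flat
- petri: bystander: closed petri dish, 60 mm across, 16 mm high
- weight: bystander: small steel calibration weight, 22 mm across, 44 mm tall
- beaker: bystander: glass beaker, 52 mm across, 60 mm tall
- jar: bystander: white screw-lid jar, 66 mm across, 83 mm tall
- film: bystander: roll of film, 58 mm across, 50 mm tall
Mind the look-alikes: they are no part of the job. What is shaped like the cup_a but green is not meant.

How it is judged:
By the outcome, as a careful person would: the job done as asked, in the order asked, and still so for the second after the job is handed in, with the robot touching nothing.
Of cup_a, cup_b, cup_c, cup_d only 2 to 4 are there at a start; the rules pass over those that are not, and their reading is None.
At some moment in a run one of cup_a, cup_b, cup_c, cup_d may be knocked a few centimetres aside while the robot is not near it.
Once in a run the grip may slacken for a moment while it holds something.
It also fails if it takes over 210 s, if anything falls off the work surface, if the arm or the gripper's body presses on something with over 40 N, if the wrist force passes 120 N, or if a joint passes its speed limit or range.

ROBOT

A 6-joint arm with a two-finger parallel gripper is mounted at the origin on a cart in front of the work surface, level with it; the furniture and walls round the work are solid. World frame = base frame: x ahead of the robot, y to its left, z up, the work surface at z = 0. Lengths are in m, angles in rad, forces in N, time in s.
With the tool pointing down it reaches from about 0.25 to 0.725 m from the base axis. Payload 9.7 kg.
Tool frame: the origin (TCP) lies at the centre of the arm's flange, where the gripper is bolted on; the fingertips stand tcp_to_tips ahead of it and the grasp point (between the pads) lies 155 mm ahead of it (tcp_to_tips is the distance from the TCP to the fingertips, in m); z points along the fingers, y is the direction in which the jaws open and shut (so a half turn about z gives the same grasp; the last joint's range is limited). The gripper opens to 85 mm and grips with 20 to 120 N. Pads are 22 mm wide; open, the fingers measure 114 mm over their backs; the gripper's body (76 mm by 85 mm) begins 54 mm behind the grasp point. The pads swing forward as they close: fully open they stand 13 mm farther back than shut.
Start: joints at [1.189, 0.087, 0.176, 1.66, 0, 1.571], TCP at [0.205, 0.51, 0.405] pointing down, gripper open.
Joint ranges: [-3.13, 3.13], [-0.85, 1.81], [-1.15, 1.24], [-2.2, 2.28], [-1.44, 1.52], [-3.14, 3.14]. Speed limits (rad/s): [2.22, 2.22, 2.57, 3.14, 3.14, 3.14].

INTERFACE

Orientations are given as a unit quaternion [x, y, z, w].
In Python, from bench import * gives the robot as it stands.
- The arm moves only by the tool carry_out, never from a script. Its argument "moves" is a list of rows, each an object of numbers: "x", "y", "z": the shift along the world's x, y, z in cm; "turn": the turn about the world's z in degrees; "gripper": the opening, from 0 (shut) to 1 (fully open). A call has 1 to 10 rows; each row is the pose to reach, as a shift and turn from the pose commanded when the call began; what a row does not reach only later rows make up. A row lasts 1/12 s, in which the tool goes at most 41.7 mm and 7.16 degrees, less where a joint would pass 70% of its speed; a pose out of reach is approached as far as the arm can. A call with a gripper value outside its range is refused whole. The fingers move at their own pace and stop on an object; "grip_force" is the grip in N (left out, the last holds). Time passes only in rows, so rows that repeat a pose let the fingers close. It gives the time, the measured TCP pose, the force and the opening at its end, in the units of the state.
- sense(): the state, without advancing time (a new reading comes with each control period).
- capture(name): name is "scene" or "top" or "wrist"; returns a dict with "color" (384x512x3 uint8, blue, green, red), "camera_matrix" (3x3 intrinsics, pixels), "cam_to_world" (4x4, takes a point from camera to world coordinates); the wrist camera has in their place "T_tool_cam" (4x4, takes a point from camera to tool coordinates, whose origin is the TCP and whose axes are the flange's). Camera axes: x right, y down, z forward; pixel columns grow to the right and rows downward; lengths in m; the calibration is good to about 2 mm. A picture is of the moment at which its call begins: read the wrist's pose just before it. There is no depth.
- hand_in(): hands the job in, once; it reports no verdict.
Trained networks look in the newest picture that a camera, given by its name, has taken for a name from the list of things; names that differ only in an ending like _2 or _b are one class to them, and where a whole thing is asked for, a point or a joint stands for the part that bears it (a point fixed in the world has none). Each returns a list of dicts, best first, with "score" (0 to 1); they miss things now and then, are a little off and sometimes report something else, mostly with a low value. They report only what shows in the picture. A call takes as long as a camera call. They do not tell look-alikes from the thing itself.
- find_in(camera, name): "extent" ([left, top, right, bottom] in pixels, round what is visible of it).
The state is a dict: "t": time; "joint_pos": joint angles; "joint_velocities": joint speeds; "tau": joint torques, N m; "tcp_pos": TCP position; "tool_rot": TCP orientation; "force": force on the tool from outside, world axes, zero at the start; "wrist_torque": the same for the moment, N m; "opening": finger opening in m.
Only numpy, scipy, OpenCV 4.12 (cv2) and the standard library are available. Lean on these libraries where they do the work, as an engineer would, in place of code of your own. Each camera call takes 0.05 s, during which the arm holds its last target. There are 200 camera calls.

## Working session

There is one attempt and no reset: what is moved stays moved. The work goes in short steps, Python scripts to look and compute and a tool call to move; the robot and the scene stay as the last step left them, time stands still between calls to the robot, and variables do not carry over. Pictures are saved under pics/ and viewed, on a budget of 14 in all, crops included, one or two more only if the job needs it, and the job is handed in when it is done.

Besides the shell and the picture viewer there is one more tool, called after "Request:" by a JSON object that holds its "api" and its "payload", one argument or row to a line. carry_out: Moves the arm, as the interface text tells. Its arguments: {"type":"object","properties":{"moves":{"type":"array"},"grip_force":{"type":"number"}},"required":["moves"]}

```bash
ls; mkdir -p pics
python3 - <<'E'
from bench import *
import cv2
s=sense();print({k:s[k] for k in('t','tcp_pos','tool_rot','opening','force')})
for c in('scene','top'):
    r=capture(c);cv2.imwrite(f'pics/{c}0.png',r['color']);print(c,r['camera_matrix'],r['cam_to_world'])
    for n in('feeder','carriage','carriage_grip','seat','dial','cup_a'):
        print(n,[(round(d['score'],2),[round(v) for v in d['extent']]) for d in find_in(c,n)])
E
```

```text
pics
{'t': 0.0, 'tcp_pos': array([0.2049435 , 0.51039264, 0.40397653]), 'tool_rot': array([ 1.89765297e-01,  9.81829255e-01, -6.57527912e-04, -1.19582911e-04]), 'opening': 0.08537219659846758, 'force': array([-0.24435644, -0.69509647, -0.36151022])}
scene [[403.33756116   0.         257.25888526]
 [  0.         403.33756116 191.57327741]
 [  0.           0.           1.        ]] [[ 0.77749433 -0.44349388  0.44588759 -0.04801225]
 [-0.62885988 -0.55519625  0.54432745 -0.68950421]
 [ 0.00614922 -0.70361232 -0.71055745  1.01960695]
 [ 0.          0.          0.          1.        ]]
feeder [(0.81, [180, 147, 273, 246]), (0.45, [196, 165, 241, 212])]
carriage [(0.71, [196, 168, 230, 212]), (0.7, [166, 140, 177, 161])]
carriage_grip [(0.38, [200, 168, 242, 207])]
seat [(0.68, [199, 169, 232, 206])]
dial [(0.63, [244, 214, 258, 228])]
cup_a [(0.86, [296, 277, 316, 299]), (0.79, [307, 231, 329, 253]), (0.72, [260, 239, 283, 254]), (0.65, [288, 202, 308, 226])]
top [[457.44460114   0.         247.7196021 ]
 [  0.         457.44460114 188.28981017]
 [  0.           0.           1.        ]] [[-3.99408353e-01 -8.36278262e-01  3.75648288e-01 -1.24807429e-01]
 [-9.16771932e-01  3.65000473e-01 -1.62184705e-01  2.94451233e-01]
 [-1.48026017e-03 -4.09161733e-01 -9.12460676e-01  1.67877057e+00]
 [ 0.00000000e+00  0.00000000e+00  0.00000000e+00  1.00000000e+00]]
feeder [(0.8, [168, 171, 281, 254]), (0.58, [287, 159, 305, 175])]
carriage [(0.92, [198, 207, 244, 240])]
carriage_grip [(0.77, [201, 205, 241, 239])]
seat [(0.87, [197, 206, 241, 240])]
dial [(0.41, [264, 198, 275, 207])]
cup_a [(0.67, [286, 160, 306, 175]), (0.54, [323, 178, 344, 192]), (0.48, [285, 189, 295, 204]), (0.48, [357, 162, 367, 185])]
```

Run:
```python
import cv2
a=cv2.imread('pics/scene0.png')[110:330,130:400];cv2.imwrite('pics/scene0c.png',cv2.resize(a,None,fx=2.9,fy=2.7,interpolation=2))
a=cv2.imread('pics/top0.png')[120:290,140:400];cv2.imwrite('pics/top0c.png',cv2.resize(a,None,fx=3,fy=3,interpolation=2))
```

```text
(no output)
```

View pics/scene0c.png

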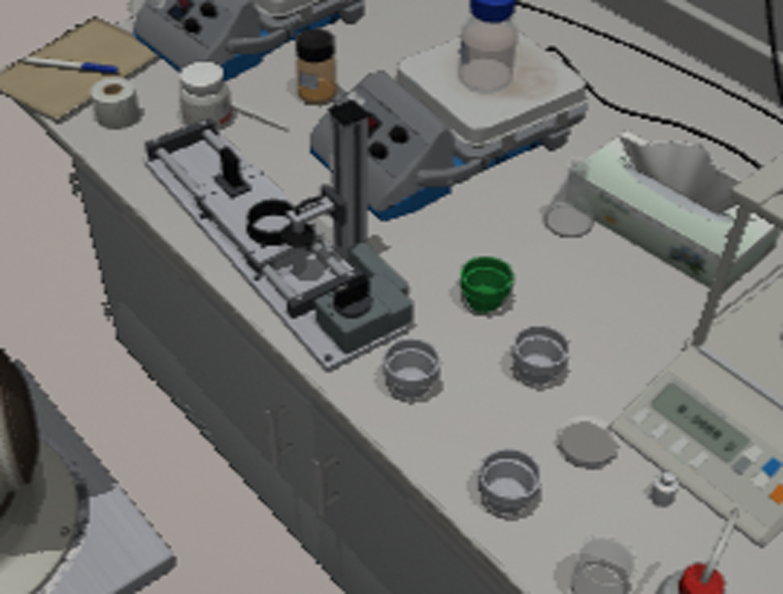

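View pics/top0c.png

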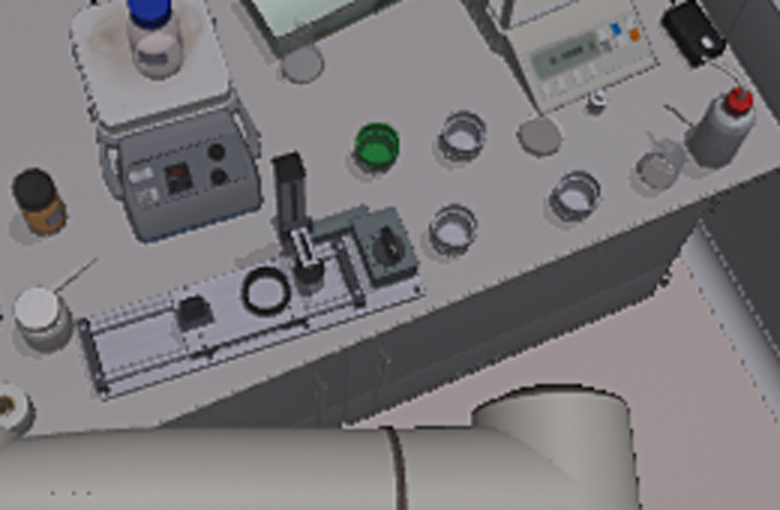

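Three grey cups: top crop (462,135), (455,230), (575,196). There is also one green look-alike at (377,147). The carriage stands mid-travel, with the seat ring at (266,291) and the grip block at (194,310). The dial is at (387,247).

```bash
cat > h.py <<'E'
from bench import *
import numpy as np, cv2
from scipy.spatial.transform import Rotation as R
def ray(K,T,px,z):
    d=T[:3,:3]@np.linalg.inv(K)@[px[0],px[1],1]; o=T[:3,3]
    return o+d*(z-o[2])/d[2]
def wcap(name=None):
    s=sense(); r=capture('wrist'); T=np.eye(4)
    T[:3,:3]=R.from_quat(s['tool_rot']).as_matrix(); T[:3,3]=s['tcp_pos']
    if name: cv2.imwrite(f'pics/{name}.png',r['color'])
    return s,r['camera_matrix'],T@r['T_tool_cam'],r['color']
def proj(K,T,p):
    c=np.linalg.inv(T)@[*p,1]; q=K@c[:3]; return q[:2]/q[2]
def st():
    s=sense(); m=R.from_quat(s['tool_rot']).as_matrix()
    print('t',round(s['t'],2),'tcp',s['tcp_pos'].round(4),'jaw yaw',round(float(np.degrees(np.arctan2(m[1,1],m[0,1]))),1),'tilt',m[:,2].round(3),'F',s['force'].round(1),'op',round(s['opening'],4),'j',np.round(s['joint_pos'],2))
E
python3 - <<'E'
from h import *
t=capture('top');s=capture('scene')
f=lambda c,p,z:ray(c['camera_matrix'],c['cam_to_world'],p,z).round(4)[:2]
T=lambda x,y:(x/3+140,y/3+120)
S=lambda x,y:(x/2.9+130,y/2.7+110)
for n,a,b,z in [('bed near dial',(420,290),(328,365),.012),('bed near load',(107,397),(150,165),.012),('bed far load',(78,320),None,.012),('seat',(266,291),(272,222),.064),('gripTop',(194,300),(231,152),.098),('dial',(387,243),(352,288),.092),('column',(288,160),(350,108),.24),('cupA',(462,128),(540,342),.048),('cupB',(455,221),(412,354),.048),('cupC',(577,186),(509,467),.048),('green',(377,138),(487,268),.048)]:
    print(n,f(t,T(*a),z), f(s,S(*b),z) if b else '')
st()
s=sense()
r=capture('wrist');print(r['T_tool_cam'],r['camera_matrix'])
E
```

```text
bed near dial [ 0.4005 -0.0685] [ 0.4026 -0.0724]
bed near load [0.4279 0.3517] [0.4331 0.3393]
bed far load [0.5388 0.3512] 
seat [0.4601 0.1204] [0.4628 0.1097]
gripTop [0.4722 0.2094] [0.4795 0.213 ]
dial [ 0.4485 -0.0399] [ 0.4524 -0.0514]
column [0.5365 0.0534] [0.5371 0.0579]
cupA [ 0.5755 -0.2103] [ 0.5805 -0.2084]
cupB [ 0.4573 -0.1428] [ 0.4641 -0.137 ]
cupC [ 0.4384 -0.311 ] [ 0.442  -0.3058]
green [ 0.6073 -0.1001] [ 0.6141 -0.0907]
t 0.8 tcp [0.2049 0.5104 0.4047] jaw yaw 68.1 tilt [ 0.  0. -1.] F [ 0.5 -0.5  0.5] op 0.0855 j [ 1.19  0.09  0.18  1.66 -0.    1.57]
[[ 2.96844762e-04 -9.48061479e-01 -3.18087007e-01  8.17440324e-02]
 [ 9.99999811e-01  1.10393270e-04  6.04190345e-04  4.34882766e-04]
 [-5.37694927e-04 -3.18087127e-01  9.48061333e-01  2.94390557e-02]
 [ 0.00000000e+00  0.00000000e+00  0.00000000e+00  1.00000000e+00]] [[304.98748747   0.         249.30374514]
 [  0.         304.98748747 192.18541242]
 [  0.           0.           1.        ]]
```

Request:
{"api": "carry_out", "payload": {
  "moves": [
    {"x": 2.7, "y": -3, "z": -0.5, "turn": -7, "gripper": 1},
    {"x": 5.4, "y": -6, "z": -1, "turn": -14, "gripper": 1},
    {"x": 8.1, "y": -9, "z": -1.5, "turn": -21, "gripper": 1},
    {"x": 10.8, "y": -12, "z": -2, "turn": -28, "gripper": 1},
    {"x": 13.5, "y": -15, "z": -2.5, "turn": -35, "gripper": 1},
    {"x": 16.2, "y": -18, "z": -3, "turn": -42, "gripper": 1},
    {"x": 18.9, "y": -21, "z": -3.5, "turn": -49, "gripper": 1},
    {"x": 21.6, "y": -24, "z": -4, "turn": -56, "gripper": 1},
    {"x": 24.3, "y": -27, "z": -4.5, "turn": -63, "gripper": 1},
    {"x": 27, "y": -30, "z": -5, "turn": -70, "gripper": 1}
  ]
}}

```text
t: 1.68
tcp_pos: [0.4759, 0.2085, 0.3547]
tool_rot: [0.721, 0.693, 0.0, 0.0]
force: [0.1, 1.3, -0.0]
opening: 0.0856
```

Request:
{"api": "carry_out", "payload": {
  "moves": [
    {"turn": -1.8, "gripper": 1},
    {"turn": -1.8, "gripper": 1}
  ]
}}

```text
invalid input
```

```bash
python3 - <<'E'
from h import *
s,K,T,im=wcap('w1')
st();print(s.get('tcp_to_tips'),[k for k in s])
for n in('carriage_grip','seat','dial'): print(n,find_in('wrist',n)[:2])
E
python3 -c "import bench;print([n for n in dir(bench) if n[0]!='_'])"
```

```text
t 1.73 tcp [0.4792 0.2045 0.3532] jaw yaw -3.0 tilt [ 0.001 -0.002 -1.   ] F [ 0.4 -3.8 -1.9] op 0.0853 j [ 0.4   0.   -0.01  1.56 -0.    2.03]
None ['t', 'joint_pos', 'joint_velocities', 'tau', 'tcp_pos', 'tool_rot', 'force', 'wrist_torque', 'opening']
carriage_grip [{'extent': [204.7, 147.9, 296.6, 295.7], 'score': 0.6}]
seat [{'extent': [204.9, 148.3, 297.4, 298.0], 'score': 0.7}, {'extent': [304.3, 0.8, 345.6, 6.4], 'score': 0.69}]
dial []
['Unreachable', 'capture', 'find_in', 'hand_in', 'sense', 'tcp_to_tips']
```

View pics/w1.png

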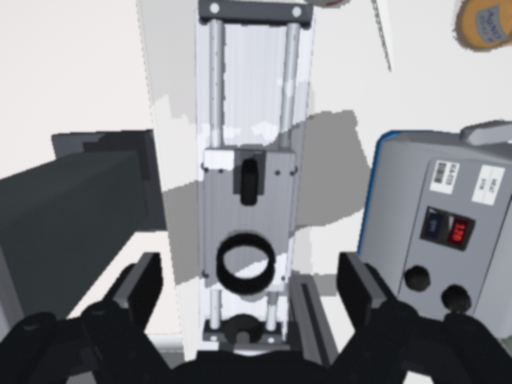

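The wrist view shows the feeder with the loading stop at (256,12), grip block top at about (249,180), and seat ring at (245,263).

Run:
```python
from h import *
print('tips',tcp_to_tips)
s,K,T,im=wcap()
for n,p,z in [('stopL',(200,22),.036),('stopR',(310,24),.036),('seat',(245.5,263),.064),('gripfront',(249,204),.09),('griptop',(249,180),.098),('pstopL',(203,347),.036),('bedL top',(198,24),.012),('bedL bot',(196,320),.012),('edgeL carr',(205,150),.042),('edgeR',(296,150),.042),('cbl',(202,280),.042),('cbr',(290,283),.042)]:
    print(n,ray(K,T,p,z).round(4))
```

```text
tips 0.1734
stopL [0.4386 0.3473 0.036 ]
stopR [0.5312 0.3426 0.036 ]
seat [0.4691 0.1313 0.064 ]
gripfront [0.4751 0.2028 0.09  ]
griptop [0.4759 0.2257 0.098 ]
pstopL [ 4.125e-01 -1.000e-04  3.600e-02]
bedL top [0.4333 0.3504 0.012 ]
bedL bot [0.4017 0.0191 0.012 ]
edgeL carr [0.435  0.2399 0.042 ]
edgeR [0.5201 0.237  0.042 ]
cbl [0.4204 0.0982 0.042 ]
cbr [0.5157 0.0913 0.042 ]
```

Request:
{"api": "carry_out", "payload": {
  "moves": [
    {"x": 0.1, "y": 0.7, "z": -2, "turn": -1.2, "gripper": 1},
    {"x": 0.1, "y": 1.5, "z": -5, "turn": -1.2, "gripper": 1},
    {"x": 0.1, "y": 1.5, "z": -6, "turn": -1.2, "gripper": 1},
    {"x": 0.1, "y": 1.5, "z": -6, "turn": -1.2, "gripper": 1}
  ]
}}

```text
t: 2.27
tcp_pos: [0.4745, 0.2263, 0.2922]
tool_rot: [0.725, 0.689, -0.002, -0.001]
force: [-0.2, -0.3, -0.0]
opening: 0.0853
```

Run:
```python
from h import *
s,K,T,im=wcap('w2'); st()
g=find_in('wrist','carriage_grip')[:1];print(g)
print([proj(K,T,p).round() for p in ((.476,.225,.098),(.469,.1313,.064))])
```

```text
t 2.32 tcp [0.475  0.2261 0.2943] jaw yaw -2.9 tilt [-0.002 -0.001 -1.   ] F [-0.4  0.3  0.3] op 0.0857 j [ 0.44  0.02 -0.11  1.45 -0.    2.07]
[{'extent': [198.9, 184.4, 311.4, 356.5], 'score': 0.86}]
[array([252., 236.]), array([249., 322.])]
```

View pics/w2.png

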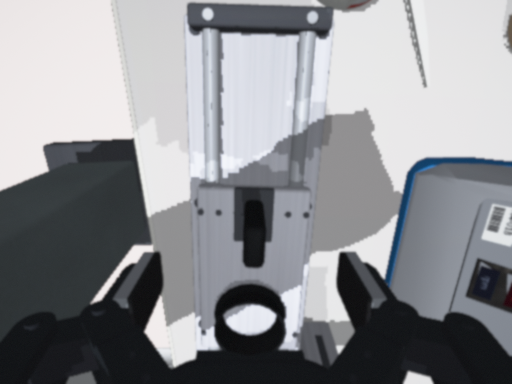

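Request:
{"api": "carry_out", "payload": {
  "moves": [
    {"x": 0.1, "y": -0.1, "z": -3, "turn": -1.1, "gripper": 1},
    {"x": 0.1, "y": -0.1, "z": -5.8, "turn": -1.1, "gripper": 1},
    {"x": 0.1, "y": -0.1, "z": -5.8, "turn": -1.1, "gripper": 1},
    {"x": 0.1, "y": -0.1, "z": -5.8, "turn": -1.1, "gripper": 0},
    {"x": 0.1, "y": -0.1, "z": -5.8, "turn": -1.1, "gripper": 0},
    {"x": 0.1, "y": -0.1, "z": -5.8, "turn": -1.1, "gripper": 0},
    {"x": 0.1, "y": -0.1, "z": -5.8, "turn": -1.1, "gripper": 0},
    {"x": 0.1, "y": -0.1, "z": -5.8, "turn": -1.1, "gripper": 0}
  ],
  "grip_force": 40
}}

```text
t: 3.03
tcp_pos: [0.4772, 0.2245, 0.2381]
tool_rot: [0.732, 0.681, 0.001, 0.0]
force: [0.4, -0.5, 1.1]
opening: 0.0256
```

```bash
python3 -c "
from h import *
st()"
```

```text
t 3.03 tcp [0.4772 0.2245 0.2381] jaw yaw -4.2 tilt [ 0.002  0.001 -1.   ] F [ 0.4 -0.5  1.1] op 0.0256 j [ 0.44  0.03 -0.2   1.33  0.    2.08]
```

Request:
{"api": "carry_out", "payload": {
  "moves": [
    {"x": 0, "y": 0, "z": 0, "turn": 0, "gripper": 0},
    {"x": 0, "y": 0, "z": 0, "turn": 0, "gripper": 0},
    {"x": 0.04, "y": 0.5, "z": 0, "turn": 0, "gripper": 0},
    {"x": 0.11, "y": 1.5, "z": 0, "turn": 0, "gripper": 0},
    {"x": 0.22, "y": 3, "z": 0, "turn": 0, "gripper": 0},
    {"x": 0.33, "y": 4.5, "z": 0, "turn": 0, "gripper": 0},
    {"x": 0.44, "y": 6, "z": 0, "turn": 0, "gripper": 0},
    {"x": 0.51, "y": 7, "z": 0, "turn": 0, "gripper": 0},
    {"x": 0.54, "y": 7.4, "z": 0, "turn": 0, "gripper": 0}
  ]
}}

```text
t: 3.78
tcp_pos: [0.4823, 0.2996, 0.2377]
tool_rot: [0.732, 0.681, 0.0, 0.0]
force: [-3.1, -1.6, 6.2]
opening: 0.0134
```

Request:
{"api": "carry_out", "payload": {
  "moves": [
    {"x": 0.03, "y": 0.4, "z": 0, "turn": 0, "gripper": 0},
    {"x": 0.06, "y": 0.8, "z": 0, "turn": 0, "gripper": 0},
    {"x": 0.06, "y": 0.8, "z": 0, "turn": 0, "gripper": 0}
  ]
}}

```text
t: 4.03
tcp_pos: [0.4829, 0.3071, 0.2377]
tool_rot: [0.732, 0.681, 0.001, -0.0]
force: [-1.4, 2.6, 4.0]
opening: 0.0131
```

Request:
{"api": "carry_out", "payload": {
  "moves": [
    {"x": 0.03, "y": 0.4, "z": 0, "turn": 0, "gripper": 0},
    {"x": 0.06, "y": 0.8, "z": 0, "turn": 0, "gripper": 0},
    {"x": 0.06, "y": 0.8, "z": 0, "turn": 0, "gripper": 0}
  ]
}}

```text
t: 4.28
tcp_pos: [0.4835, 0.3149, 0.2377]
tool_rot: [0.732, 0.681, 0.001, -0.0]
force: [-1.9, 1.9, 5.4]
opening: 0.0138
```

Request:
{"api": "carry_out", "payload": {
  "moves": [
    {"x": 0.03, "y": 0.4, "z": 0, "turn": 0, "gripper": 0},
    {"x": 0.06, "y": 0.8, "z": 0, "turn": 0, "gripper": 0},
    {"x": 0.06, "y": 0.8, "z": 0, "turn": 0, "gripper": 0}
  ]
}}

```text
t: 4.53
tcp_pos: [0.4842, 0.3229, 0.2377]
tool_rot: [0.732, 0.681, 0.001, -0.0]
force: [-1.7, 0.9, 4.7]
opening: 0.013
```

Run:
```python
from h import *
s,K,T,im=wcap('w3'); st()
```

```text
t 4.58 tcp [0.4842 0.3229 0.2377] jaw yaw -4.2 tilt [ 0.001  0.001 -1.   ] F [-1.5  1.7  5.9] op 0.0139 j [ 0.59  0.16 -0.06  1.34  0.    2.23]
```

View pics/w3.png

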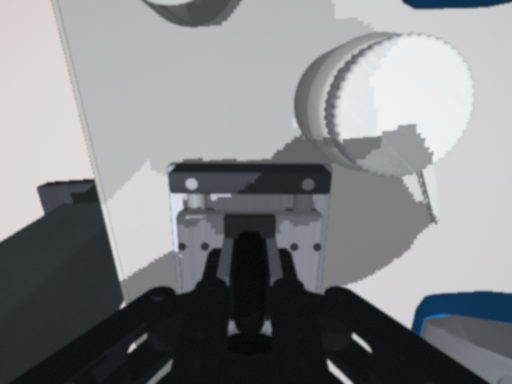

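The block is held, and the carriage plate edge (row 210) is about 1 cm short of the loading stop (row 192).

Request:
{"api": "carry_out", "payload": {
  "moves": [
    {"x": 0.03, "y": 0.4, "z": 0, "turn": 0, "gripper": 0},
    {"x": 0.06, "y": 0.8, "z": 0, "turn": 0, "gripper": 0},
    {"x": 0.07, "y": 1.0, "z": 0, "turn": 0, "gripper": 0},
    {"x": 0.07, "y": 1.0, "z": 0, "turn": 0, "gripper": 0}
  ]
}}

```text
t: 4.92
tcp_pos: [0.4846, 0.3284, 0.2375]
tool_rot: [0.734, 0.679, -0.004, 0.004]
force: [-5.7, -36.4, 18.2]
opening: 0.0131
```

Request:
{"api": "carry_out", "payload": {
  "moves": [
    {"x": 0.02, "y": 0.3, "z": 0, "turn": 0, "gripper": 0},
    {"x": 0.02, "y": 0.3, "z": 0, "turn": 0, "gripper": 0},
    {"x": 0.02, "y": 0.3, "z": 0, "turn": 0, "gripper": 0}
  ]
}}

```text
t: 5.17
tcp_pos: [0.4848, 0.3302, 0.2372]
tool_rot: [0.734, 0.679, -0.005, 0.005]
force: [-5.5, -42.5, 18.8]
opening: 0.0133
```

Request:
{"api": "carry_out", "payload": {
  "moves": [
    {"x": -0.06, "y": -0.8, "z": 0, "turn": 0, "gripper": 0},
    {"x": -0.12, "y": -1.7, "z": 0, "turn": 0, "gripper": 0},
    {"x": -0.23, "y": -3.2, "z": 0, "turn": 0, "gripper": 0},
    {"x": -0.37, "y": -5, "z": 0, "turn": 0, "gripper": 0},
    {"x": -0.5, "y": -6.8, "z": 0, "turn": 0, "gripper": 0},
    {"x": -0.63, "y": -8.6, "z": 0, "turn": 0, "gripper": 0},
    {"x": -0.76, "y": -10.4, "z": 0, "turn": 0, "gripper": 0},
    {"x": -0.89, "y": -12.2, "z": 0, "turn": 0, "gripper": 0},
    {"x": -1.0, "y": -13.7, "z": 0, "turn": 0, "gripper": 0},
    {"x": -1.09, "y": -14.9, "z": 0, "turn": 0, "gripper": 0}
  ]
}}

```text
t: 6.0
tcp_pos: [0.4736, 0.1856, 0.2374]
tool_rot: [0.732, 0.681, 0.0, -0.001]
force: [-5.5, 4.0, 7.1]
opening: 0.0132
```

Request:
{"api": "carry_out", "payload": {
  "moves": [
    {"x": -0.05, "y": -0.7, "z": 0, "turn": 0, "gripper": 0},
    {"x": -0.09, "y": -1.2, "z": 0, "turn": 0, "gripper": 0},
    {"x": -0.11, "y": -1.5, "z": 0, "turn": 0, "gripper": 0},
    {"x": -0.13, "y": -1.8, "z": 0, "turn": 0, "gripper": 0},
    {"x": -0.13, "y": -1.8, "z": 0, "turn": 0, "gripper": 0}
  ]
}}

```text
t: 6.42
tcp_pos: [0.4722, 0.1681, 0.2373]
tool_rot: [0.732, 0.681, -0.0, -0.0]
force: [-6.7, 0.3, 8.0]
opening: 0.0133
```

Request:
{"api": "carry_out", "payload": {
  "moves": [
    {"x": -0.02, "y": -0.3, "z": 0, "turn": 0, "gripper": 0},
    {"x": -0.04, "y": -0.6, "z": 0, "turn": 0, "gripper": 0},
    {"x": -0.04, "y": -0.6, "z": 0, "turn": 0, "gripper": 0}
  ]
}}

```text
t: 6.67
tcp_pos: [0.4722, 0.1656, 0.2374]
tool_rot: [0.731, 0.682, 0.004, -0.005]
force: [-5.5, 35.1, -0.1]
opening: 0.0137
```

Request:
{"api": "carry_out", "payload": {
  "moves": [
    {"x": 0.06, "y": 0.8, "z": 0, "turn": 0, "gripper": 0},
    {"x": 0.13, "y": 1.8, "z": 0, "turn": 0, "gripper": 0},
    {"x": 0.23, "y": 3.2, "z": 0, "turn": 0, "gripper": 0},
    {"x": 0.37, "y": 5, "z": 0, "turn": 0, "gripper": 0},
    {"x": 0.5, "y": 6.8, "z": 0, "turn": 0, "gripper": 0},
    {"x": 0.63, "y": 8.6, "z": 0, "turn": 0, "gripper": 0},
    {"x": 0.76, "y": 10.4, "z": 0, "turn": 0, "gripper": 0},
    {"x": 0.89, "y": 12.2, "z": 0, "turn": 0, "gripper": 0},
    {"x": 1.0, "y": 13.7, "z": 0, "turn": 0, "gripper": 0},
    {"x": 1.09, "y": 14.9, "z": 0, "turn": 0, "gripper": 0}
  ]
}}

```text
t: 7.5
tcp_pos: [0.4833, 0.3123, 0.2373]
tool_rot: [0.732, 0.681, 0.0, 0.0]
force: [-0.9, -2.3, 6.0]
opening: 0.0134
```

Request:
{"api": "carry_out", "payload": {
  "moves": [
    {"x": 0.05, "y": 0.7, "z": 0, "turn": 0, "gripper": 0},
    {"x": 0.09, "y": 1.2, "z": 0, "turn": 0, "gripper": 0},
    {"x": 0.12, "y": 1.7, "z": 0, "turn": 0, "gripper": 0},
    {"x": 0.15, "y": 2.1, "z": 0, "turn": 0, "gripper": 0},
    {"x": 0.15, "y": 2.1, "z": 0, "turn": 0, "gripper": 0}
  ]
}}

```text
t: 7.92
tcp_pos: [0.4846, 0.3294, 0.2372]
tool_rot: [0.733, 0.68, -0.004, 0.004]
force: [-4.1, -29.5, 14.5]
opening: 0.0134
```

Pass one is done. Now the second pass in.

Request:
{"api": "carry_out", "payload": {
  "moves": [
    {"x": -0.06, "y": -0.8, "z": 0, "turn": 0, "gripper": 0},
    {"x": -0.13, "y": -1.8, "z": 0, "turn": 0, "gripper": 0},
    {"x": -0.23, "y": -3.2, "z": 0, "turn": 0, "gripper": 0},
    {"x": -0.37, "y": -5, "z": 0, "turn": 0, "gripper": 0},
    {"x": -0.5, "y": -6.8, "z": 0, "turn": 0, "gripper": 0},
    {"x": -0.63, "y": -8.6, "z": 0, "turn": 0, "gripper": 0},
    {"x": -0.76, "y": -10.4, "z": 0, "turn": 0, "gripper": 0},
    {"x": -0.89, "y": -12.2, "z": 0, "turn": 0, "gripper": 0},
    {"x": -1.0, "y": -13.7, "z": 0, "turn": 0, "gripper": 0},
    {"x": -1.09, "y": -14.9, "z": 0, "turn": 0, "gripper": 0}
  ]
}}

```text
t: 8.75
tcp_pos: [0.4733, 0.1824, 0.2373]
tool_rot: [0.732, 0.681, 0.0, -0.0]
force: [-5.8, 3.5, 7.0]
opening: 0.0135
```

Request:
{"api": "carry_out", "payload": {
  "moves": [
    {"x": -0.05, "y": -0.7, "z": 0, "turn": 0, "gripper": 0},
    {"x": -0.09, "y": -1.2, "z": 0, "turn": 0, "gripper": 0},
    {"x": -0.12, "y": -1.7, "z": 0, "turn": 0, "gripper": 0},
    {"x": -0.16, "y": -2.2, "z": 0, "turn": 0, "gripper": 0},
    {"x": -0.16, "y": -2.2, "z": 0, "turn": 0, "gripper": 0}
  ]
}}

```text
t: 9.17
tcp_pos: [0.4721, 0.1646, 0.2374]
tool_rot: [0.731, 0.682, 0.005, -0.005]
force: [-5.2, 37.8, -1.4]
opening: 0.0133
```

Request:
{"api": "carry_out", "payload": {
  "moves": [
    {"x": 0.06, "y": 0.8, "z": 0, "turn": 0, "gripper": 0},
    {"x": 0.13, "y": 1.8, "z": 0, "turn": 0, "gripper": 0},
    {"x": 0.23, "y": 3.2, "z": 0, "turn": 0, "gripper": 0},
    {"x": 0.37, "y": 5, "z": 0, "turn": 0, "gripper": 0},
    {"x": 0.5, "y": 6.8, "z": 0, "turn": 0, "gripper": 0},
    {"x": 0.63, "y": 8.6, "z": 0, "turn": 0, "gripper": 0},
    {"x": 0.76, "y": 10.4, "z": 0, "turn": 0, "gripper": 0},
    {"x": 0.89, "y": 12.2, "z": 0, "turn": 0, "gripper": 0},
    {"x": 1.0, "y": 13.7, "z": 0, "turn": 0, "gripper": 0},
    {"x": 1.09, "y": 14.9, "z": 0, "turn": 0, "gripper": 0}
  ]
}}

```text
t: 10.0
tcp_pos: [0.4832, 0.3111, 0.2373]
tool_rot: [0.732, 0.681, 0.0, 0.0]
force: [-1.2, -3.4, 5.5]
opening: 0.0134
```

Request:
{"api": "carry_out", "payload": {
  "moves": [
    {"x": 0.05, "y": 0.7, "z": 0, "turn": 0, "gripper": 0},
    {"x": 0.09, "y": 1.2, "z": 0, "turn": 0, "gripper": 0},
    {"x": 0.12, "y": 1.7, "z": 0, "turn": 0, "gripper": 0},
    {"x": 0.16, "y": 2.2, "z": 0, "turn": 0, "gripper": 0},
    {"x": 0.16, "y": 2.2, "z": 0, "turn": 0, "gripper": 0}
  ]
}}

```text
t: 10.42
tcp_pos: [0.4846, 0.329, 0.2371]
tool_rot: [0.733, 0.68, -0.004, 0.004]
force: [-3.8, -30.3, 15.6]
opening: 0.0135
```

Request:
{"api": "carry_out", "payload": {
  "moves": [
    {"x": -0.03, "y": -0.4, "z": 0, "turn": 0, "gripper": 0},
    {"x": -0.03, "y": -0.4, "z": 0, "turn": 0, "gripper": 0.6},
    {"x": -0.03, "y": -0.4, "z": 0, "turn": 0, "gripper": 1},
    {"x": -0.03, "y": -0.4, "z": 0, "turn": 0, "gripper": 1},
    {"x": -0.03, "y": -0.4, "z": 1, "turn": 0, "gripper": 1},
    {"x": -0.03, "y": -0.4, "z": 4, "turn": 0, "gripper": 1},
    {"x": -0.03, "y": -2.4, "z": 8, "turn": 0, "gripper": 1},
    {"x": -0.03, "y": -4.4, "z": 12, "turn": 0, "gripper": 1},
    {"x": -0.03, "y": -4.4, "z": 12, "turn": 0, "gripper": 1},
    {"x": -0.03, "y": -4.4, "z": 12, "turn": 0, "gripper": 1}
  ]
}}

```text
t: 11.25
tcp_pos: [0.4849, 0.2879, 0.3608]
tool_rot: [0.733, 0.681, 0.003, 0.001]
force: [0.7, 0.2, -1.1]
opening: 0.0856
```

Run:
```python
from h import *
s,K,T,im=wcap('w4'); st()
for n in ('seat','carriage_grip'): print(n,find_in('wrist',n)[:2])
print([proj(K,T,p).round() for p in ((.4838,.327,.098),(.4768,.232,.064))])
```

```text
t 11.3 tcp [0.4847 0.2884 0.3582] jaw yaw -4.2 tilt [ 0.002  0.002 -1.   ] F [ 0.4 -0.7 -0.7] op 0.0857 j [0.54 0.11 0.11 1.57 0.   2.18]
seat [{'extent': [201.5, 125.8, 291.8, 274.9], 'score': 0.84}]
carriage_grip [{'extent': [199.1, 126.8, 292.4, 274.7], 'score': 0.75}]
[array([242., 151.]), array([243., 241.])]
```

View pics/w4.png

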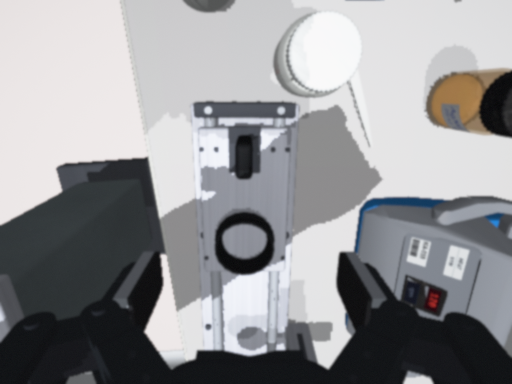

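Run:
```python
from h import *
s,K,T,im=wcap()
g=cv2.cvtColor(im,cv2.COLOR_BGR2GRAY); x0,y0=205,202
m=(g[y0:285,x0:285]<60).astype('uint8')
cs,h=cv2.findContours(m,cv2.RETR_CCOMP,cv2.CHAIN_APPROX_NONE)
for c,hh in zip(cs,h[0]):
    if len(c)>40:
        e=cv2.fitEllipse(c); p=(e[0][0]+x0,e[0][1]+y0); print(hh[3],len(c),p,e[1],ray(K,T,p,.064).round(4))
```

```text
-1 177 (246.38338088989258, 244.6699104309082) (59.792049407958984, 62.34018325805664) [0.4773 0.23   0.064 ]
0 120 (246.46992874145508, 242.32888793945312) (36.96743392944336, 47.5396614074707) [0.4775 0.2325 0.064 ]
```

Request:
{"api": "carry_out", "payload": {
  "moves": [
    {"x": 0, "y": 0, "z": 4, "turn": 0, "gripper": 1},
    {"x": -0.5, "y": -2, "z": 8, "turn": 0, "gripper": 1},
    {"x": -1, "y": -5, "z": 9, "turn": 0, "gripper": 1},
    {"x": -1, "y": -9, "z": 9, "turn": 0, "gripper": 1},
    {"x": -1, "y": -13, "z": 9, "turn": 0, "gripper": 1},
    {"x": -1, "y": -17, "z": 9, "turn": 0, "gripper": 1},
    {"x": -1, "y": -21, "z": 9, "turn": 0, "gripper": 1},
    {"x": -1, "y": -25, "z": 9, "turn": 0, "gripper": 1},
    {"x": -1, "y": -29, "z": 9, "turn": 0, "gripper": 1},
    {"x": -1, "y": -33, "z": 9, "turn": 0, "gripper": 1}
  ]
}}

```text
t: 12.28
tcp_pos: [0.4743, -0.043, 0.4452]
tool_rot: [0.732, 0.681, -0.001, -0.001]
force: [0.6, -0.1, 0.2]
opening: 0.0855
```

Request:
{"api": "carry_out", "payload": {
  "moves": [
    {"x": 0, "y": -4, "z": 0, "turn": 0, "gripper": 1},
    {"x": 0, "y": -8, "z": 0, "turn": 0, "gripper": 1},
    {"x": 0, "y": -11, "z": 0, "turn": 0, "gripper": 1},
    {"x": 0, "y": -12, "z": 0, "turn": 0, "gripper": 1},
    {"x": 0, "y": -12, "z": 0, "turn": 0, "gripper": 1},
    {"x": 0, "y": -12, "z": 0, "turn": 0, "gripper": 1}
  ]
}}

```text
t: 12.78
tcp_pos: [0.4748, -0.1614, 0.4455]
tool_rot: [0.733, 0.681, -0.0, -0.001]
force: [-0.3, 1.6, -0.1]
opening: 0.0858
```

```bash
cat > cups.py <<'E'
from h import *
import sys
def cups(save=None):
    s,K,T,im=wcap(save); st(); out=[]
    for d in find_in('wrist','cup_a'):
        l,t,r,b=d['extent']; c=((l+r)/2,(t+b)/2)
        # fit: project model silhouette (rim circle z .048 + foot circle) and match box centre
        best=ray(K,T,c,.03)[:2]
        for _ in range(5):
            a=np.linspace(0,6.28,40)
            P=np.array([proj(K,T,(best[0]+q*np.cos(u),best[1]+q*np.sin(u),z)) for q,z in((.03,.048),(.03,.028),(.0205,0)) for u in a])
            mc=(P.min(0)+P.max(0))/2
            best=best+ray(K,T,c,.03)[:2]-ray(K,T,mc,.03)[:2]
        hsv=cv2.cvtColor(im,cv2.COLOR_BGR2HSV)[int(t):int(b),int(l):int(r)].reshape(-1,3)
        print(round(d['score'],2),np.round(d['extent']),'model',(P.min(0)).round(),P.max(0).round(),'pos',best.round(4),'sat',hsv[:,1].mean().round())
if __name__=='__main__': cups(sys.argv[1] if len(sys.argv)>1 else None)
E
python3 cups.py w5
```

```text
t 12.83 tcp [ 0.4748 -0.1608  0.4459] jaw yaw -4.1 tilt [-0.001  0.001 -1.   ] F [-1.4  0.1  0.5] op 0.0856 j [-0.33 -0.01  0.16  1.74  0.    1.32]
0.93 [332.  66. 389. 121.] model [332.  66.] [389. 121.] pos [ 0.6099 -0.0934] sat 137.0
0.85 [212. 240. 252. 286.] model [210. 239.] [253. 287.] pos [ 0.4386 -0.3117] sat 15.0
0.66 [309. 165. 356. 212.] model [307. 164.] [357. 213.] pos [ 0.5781 -0.2084] sat 16.0
0.62 [212. 120. 263. 169.] model [213. 119.] [262. 169.] pos [ 0.4614 -0.1415] sat 16.0
```

View pics/w5.png

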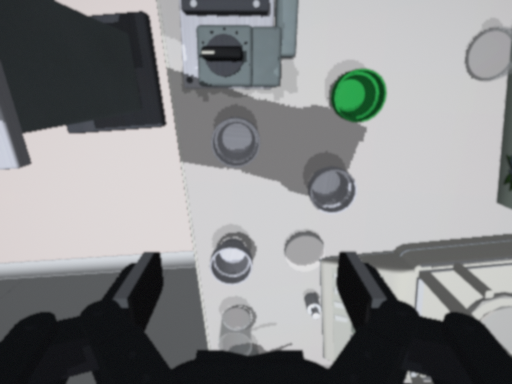

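Three grey cups are at (236,141), (331,188) and (232,262), and the green cup is at (358,95). The dial bar at (222,53) lies along x. The network positions agree with the first estimates.

Request:
{"api": "carry_out", "payload": {
  "moves": [
    {"x": -0.7, "y": 1, "z": -4, "turn": 0, "gripper": 1},
    {"x": -1.4, "y": 2, "z": -8, "turn": 0, "gripper": 1},
    {"x": -1.4, "y": 2, "z": -12, "turn": 0, "gripper": 1},
    {"x": -1.4, "y": 2, "z": -16, "turn": 0, "gripper": 1},
    {"x": -1.4, "y": 2, "z": -17, "turn": 0, "gripper": 1},
    {"x": -1.4, "y": 2, "z": -17, "turn": 0, "gripper": 1}
  ]
}}

```text
t: 13.38
tcp_pos: [0.4598, -0.1402, 0.2743]
tool_rot: [0.732, 0.682, -0.001, -0.002]
force: [0.3, 0.6, 0.3]
opening: 0.0855
```

```bash
python3 cups.py w6
```

```text
t 13.43 tcp [ 0.4605 -0.1407  0.2771] jaw yaw -4.1 tilt [-0.001  0.    -1.   ] F [ 0.8 -0.7  0.8] op 0.085 j [-0.3  -0.09 -0.24  1.41  0.    1.35]
0.97 [408.  88. 512. 180.] model [402.  87.] [518. 181.] pos [ 0.6032 -0.0957] sat 156.0
0.71 [221. 334. 260. 356.] model [205. 303.] [277. 388.] pos [ 0.4426 -0.2714] sat 17.0
0.7 [205. 163. 294. 252.] model [206. 164.] [292. 251.] pos [ 0.4591 -0.1388] sat 15.0
0.56 [366. 237. 450. 316.] model [363. 234.] [453. 319.] pos [ 0.5778 -0.207 ] sat 20.0
0.16 [154.   0. 367. 119.] model [210.   5.] [311. 114.] pos [ 0.4728 -0.0426] sat 26.0
```

Request:
{"api": "carry_out", "payload": {
  "moves": [
    {"x": -0.05, "y": 0.15, "z": -4, "turn": 0, "gripper": 1},
    {"x": -0.05, "y": 0.15, "z": -7.5, "turn": 0, "gripper": 1},
    {"x": -0.05, "y": 0.15, "z": -8.1, "turn": 0, "gripper": 1},
    {"x": -0.05, "y": 0.15, "z": -8.1, "turn": 0, "gripper": 0.8},
    {"x": -0.05, "y": 0.15, "z": -8.1, "turn": 0, "gripper": 0.5},
    {"x": -0.05, "y": 0.15, "z": -8.1, "turn": 0, "gripper": 0.5},
    {"x": -0.05, "y": 0.15, "z": -8.1, "turn": 0, "gripper": 0.5},
    {"x": -0.05, "y": 0.15, "z": -8.1, "turn": 0, "gripper": 0.5}
  ],
  "grip_force": 40
}}

```text
t: 14.15
tcp_pos: [0.4612, -0.1405, 0.1992]
tool_rot: [0.732, 0.681, 0.001, 0.002]
force: [-0.8, -0.2, 8.8]
opening: 0.0579
```

Request:
{"api": "carry_out", "payload": {
  "moves": [
    {"x": 0, "y": 0, "z": 2, "turn": 0, "gripper": 0.5},
    {"x": 0, "y": 0, "z": 6, "turn": 0, "gripper": 0.5},
    {"x": 0, "y": 0, "z": 10, "turn": 0, "gripper": 0.5},
    {"x": 0, "y": 0, "z": 10, "turn": 0, "gripper": 0.5},
    {"x": 0, "y": 0, "z": 10, "turn": 0, "gripper": 0.5}
  ]
}}

```text
t: 14.57
tcp_pos: [0.4609, -0.1404, 0.3005]
tool_rot: [0.732, 0.681, 0.002, 0.003]
force: [0.6, -0.3, -1.5]
opening: 0.0581
```

Run:
```python
from h import *
s,K,T,im=wcap('w7'); st()
print(find_in('wrist','cup_a'))
x,y,z=s['tcp_pos']
for u in (0,90,180,270):print(u,proj(K,T,(x+.0275*np.cos(np.radians(u)),y+.0275*np.sin(np.radians(u)),z-.195+.048)).round())
```

```text
t 14.62 tcp [ 0.4605 -0.1403  0.2982] jaw yaw -4.2 tilt [ 0.004 -0.001 -1.   ] F [ 0.   0.6 -0.3] op 0.0579 j [-0.3  -0.09 -0.21  1.45 -0.    1.35]
[{'extent': [350.1, 225.3, 425.1, 295.0], 'score': 0.77}, {'extent': [184.9, 197.5, 315.1, 329.6], 'score': 0.68}, {'extent': [210.0, 324.3, 264.6, 356.9], 'score': 0.68}, {'extent': [384.4, 86.5, 487.6, 167.0], 'score': 0.67}]
0 [307. 278.]
90 [241. 227.]
180 [185. 286.]
270 [250. 331.]
```

View pics/w7.png

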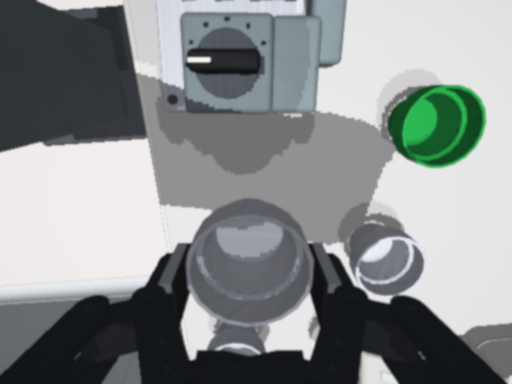

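```bash
cat > held.py <<'E'
from h import *
import sys
def model(K,T,p,zf,dy,dx=0):
    a=np.linspace(0,6.28,60)
    return np.array([proj(K,T,(p[0]+dx+q*np.cos(u),p[1]+dy+q*np.sin(u),zf+z)) for q,z in((.03,.048),(.03,.028),(.0255,.028),(.0205,0)) for u in a])
def box(K,T,p,zf,dy,dx=0):
    P=model(K,T,p,zf,dy,dx); return np.r_[P.min(0),P.max(0)].round(1)
if __name__=='__main__':
    grip=float(sys.argv[1]) # tcp z above foot
    s,K,T,im=wcap(sys.argv[2]); st()
    b=[d['extent'] for d in find_in('wrist','cup_a') if d['extent'][0]<225 and d['extent'][2]>275]
    print('net',b)
    p=s['tcp_pos']
    for dy in (-.004,-.002,0,.002,.004): print(dy,box(K,T,p,p[2]-grip,dy))
    cv2.imwrite(f'pics/{sys.argv[2]}c.png',cv2.resize(im[180:350,150:350],None,fx=4,fy=3.5,interpolation=2))
E
python3 held.py .1985 w8
```

```text
t 14.72 tcp [ 0.46   -0.1401  0.2958] jaw yaw -4.2 tilt [ 0. -0. -1.] F [-0.5 -0.3 -1.2] op 0.0581 j [-0.3  -0.09 -0.21  1.45  0.    1.35]
net [[183.5, 196.4, 314.5, 326.5]]
-0.004 [183.9 206.7 312.8 336.3]
-0.002 [183.3 203.6 312.8 333.1]
0 [182.7 200.4 312.7 329.9]
0.002 [182.1 197.2 312.7 326.6]
0.004 [181.4 194.  312.7 323.3]
```

View pics/w8c.png

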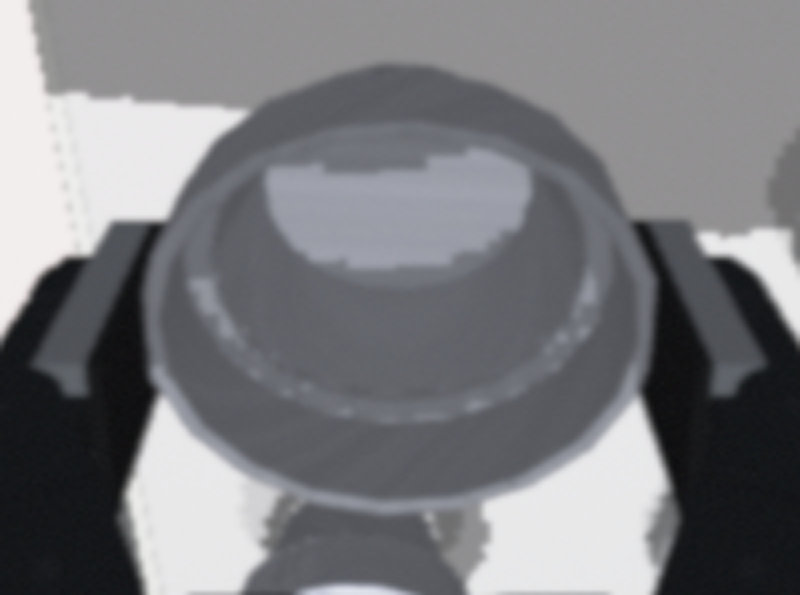

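Request:
{"api": "carry_out", "payload": {
  "moves": [
    {"x": -1, "y": 0, "z": 3.5, "turn": 0, "gripper": 0.5},
    {"x": -2, "y": 0, "z": 7, "turn": 0, "gripper": 0.5},
    {"x": -4, "y": 0, "z": 10, "turn": 0, "gripper": 0.5},
    {"x": -4, "y": 2.5, "z": 12, "turn": 0, "gripper": 0.5},
    {"x": -4, "y": 6.5, "z": 12, "turn": 0, "gripper": 0.5},
    {"x": -4, "y": 10.5, "z": 12, "turn": 0, "gripper": 0.5},
    {"x": -4, "y": 14.5, "z": 12, "turn": 0, "gripper": 0.5},
    {"x": -4, "y": 18.5, "z": 12, "turn": 0, "gripper": 0.5},
    {"x": -4, "y": 22.5, "z": 12, "turn": 0, "gripper": 0.5},
    {"x": -4, "y": 26.5, "z": 12, "turn": 0, "gripper": 0.5}
  ]
}}

```text
t: 15.6
tcp_pos: [0.4194, 0.1268, 0.415]
tool_rot: [0.732, 0.681, -0.001, -0.0]
force: [1.3, -0.2, -0.2]
opening: 0.0578
```

Request:
{"api": "carry_out", "payload": {
  "moves": [
    {"x": 1, "y": 4, "z": 0, "turn": 0, "gripper": 0.5},
    {"x": 3, "y": 7.5, "z": 0, "turn": 0, "gripper": 0.5},
    {"x": 5, "y": 10, "z": -1, "turn": 0, "gripper": 0.5},
    {"x": 5.6, "y": 10.5, "z": -4, "turn": 0, "gripper": 0.5},
    {"x": 5.6, "y": 10.5, "z": -8, "turn": 0, "gripper": 0.5},
    {"x": 5.6, "y": 10.5, "z": -11, "turn": 0, "gripper": 0.5},
    {"x": 5.6, "y": 10.5, "z": -12, "turn": 0, "gripper": 0.5},
    {"x": 5.6, "y": 10.5, "z": -12, "turn": 0, "gripper": 0.5},
    {"x": 5.6, "y": 10.5, "z": -12, "turn": 0, "gripper": 0.5}
  ]
}}

```text
t: 16.35
tcp_pos: [0.476, 0.2298, 0.2964]
tool_rot: [0.732, 0.681, -0.0, -0.0]
force: [-0.1, 0.2, 0.3]
opening: 0.0581
```

```bash
python3 held.py .1985 w9
```

```text
t 16.4 tcp [0.4763 0.2299 0.2976] jaw yaw -4.2 tilt [ 0.002  0.001 -1.   ] F [-0.1 -0.4 -0.6] op 0.0575 j [ 0.45  0.02 -0.1   1.45 -0.    2.09]
net [[184.9, 199.0, 313.6, 327.9], [186.3, 47.9, 315.5, 229.8]]
-0.004 [184.5 206.8 313.4 336.4]
-0.002 [183.9 203.6 313.4 333.2]
0 [183.3 200.5 313.3 330. ]
0.002 [182.7 197.3 313.3 326.7]
0.004 [182.1 194.1 313.3 323.4]
```

Request:
{"api": "carry_out", "payload": {
  "moves": [
    {"x": 0.05, "y": 0.05, "z": -2, "turn": 0, "gripper": 0.5},
    {"x": 0.05, "y": 0.05, "z": -3.5, "turn": 0, "gripper": 0.5},
    {"x": 0.05, "y": 0.05, "z": -4.5, "turn": 0, "gripper": 0.5},
    {"x": 0.05, "y": 0.05, "z": -5.2, "turn": 0, "gripper": 0.5},
    {"x": 0.05, "y": 0.05, "z": -5.6, "turn": 0, "gripper": 0.5},
    {"x": 0.05, "y": 0.05, "z": -5.6, "turn": 0, "gripper": 0.5}
  ]
}}

```text
t: 16.95
tcp_pos: [0.4774, 0.2296, 0.2462]
tool_rot: [0.733, 0.68, 0.003, 0.002]
force: [-7.8, -14.8, 30.3]
opening: 0.0579
```

Request:
{"api": "carry_out", "payload": {
  "moves": [
    {"x": -0.05, "y": -0.1, "z": 0.6, "turn": 0, "gripper": 0.5},
    {"x": -0.1, "y": -0.2, "z": 0.6, "turn": 0, "gripper": 0.5},
    {"x": -0.1, "y": -0.2, "z": 0.3, "turn": 0, "gripper": 0.5},
    {"x": -0.1, "y": -0.2, "z": 0, "turn": 0, "gripper": 0.5},
    {"x": -0.1, "y": -0.2, "z": 0, "turn": 0, "gripper": 0.5}
  ]
}}

```text
t: 17.37
tcp_pos: [0.4763, 0.2279, 0.2433]
tool_rot: [0.733, 0.681, 0.002, 0.002]
force: [-4.3, -9.9, 26.1]
opening: 0.0578
```

Request:
{"api": "carry_out", "payload": {
  "moves": [
    {"x": -0.05, "y": -0.1, "z": 0.4, "turn": 0, "gripper": 0.5},
    {"x": -0.08, "y": -0.2, "z": 0.4, "turn": 0, "gripper": 0.5},
    {"x": -0.08, "y": -0.2, "z": 0.1, "turn": 0, "gripper": 0.5},
    {"x": -0.08, "y": -0.2, "z": 0, "turn": 0, "gripper": 0.5},
    {"x": -0.08, "y": -0.2, "z": 0, "turn": 0, "gripper": 0.5}
  ]
}}

```text
t: 17.78
tcp_pos: [0.475, 0.226, 0.2387]
tool_rot: [0.733, 0.681, -0.001, 0.001]
force: [4.0, -4.1, -1.2]
opening: 0.0581
```

Request:
{"api": "carry_out", "payload": {
  "moves": [
    {"x": 0, "y": 0, "z": 0, "turn": 0, "gripper": 0.75},
    {"x": 0, "y": 0, "z": 0, "turn": 0, "gripper": 1},
    {"x": 0, "y": 0, "z": 0, "turn": 0, "gripper": 1},
    {"x": 0, "y": 0, "z": 2, "turn": 0, "gripper": 1},
    {"x": 0, "y": 0, "z": 6, "turn": 0, "gripper": 1},
    {"x": 0, "y": 1, "z": 10, "turn": 0, "gripper": 1},
    {"x": 0, "y": 1, "z": 10, "turn": 0, "gripper": 1},
    {"x": 0, "y": 1, "z": 10, "turn": 0, "gripper": 1}
  ]
}}

```text
t: 18.45
tcp_pos: [0.4751, 0.2371, 0.3421]
tool_rot: [0.732, 0.681, 0.002, 0.0]
force: [0.4, -0.3, -0.8]
opening: 0.0855
```

Run:
```python
from h import *
s,K,T,im=wcap('w10'); st()
from held import box
for d in find_in('wrist','cup_a')[:2]: print(d)
for p in ((.4765,.2295),(.475,.227),(.4772,.232)): print(p,box(K,T,p,.042,0))
cv2.imwrite('pics/w10c.png',cv2.resize(im[100:350,130:400],None,fx=2.8,fy=2.4,interpolation=2))
```

```text
t 18.5 tcp [0.4748 0.2367 0.34  ] jaw yaw -4.1 tilt [ 0.001  0.001 -1.   ] F [0.2 0.3 0.6] op 0.0858 j [ 0.46  0.02 -0.01  1.53  0.    2.11]
{'extent': [215.4, 177.4, 291.1, 255.7], 'score': 0.77}
(0.4765, 0.2295) [212.1 167.9 288.4 245.2]
(0.475, 0.227) [210.5 171.  286.6 248. ]
(0.4772, 0.232) [212.6 164.8 289.2 242.4]
```

View pics/w10c.png

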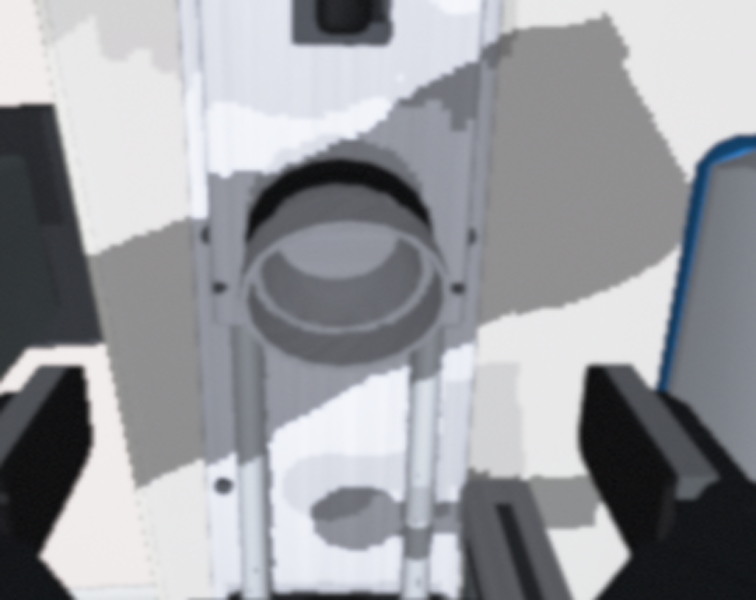

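Run:
```python
from h import *
s,K,T,im=wcap(); st()
a=np.linspace(0,6.28,60)
def circ(p,r,z):
    P=np.array([proj(K,T,(p[0]+r*np.cos(u),p[1]+r*np.sin(u),z)) for u in a]);return np.r_[P.min(0),P.max(0)].round(1)
for p in ((.4772,.232),(.4772,.227),(.4772,.224)):
    print(p,'ring',circ(p,.03,.064),'rim',circ(p,.03,.090),'rim+5mm',circ(p,.03,.095))
t=capture('top');K,T=t['camera_matrix'],t['cam_to_world'];find=find_in('top','cup_a');print([ (round(d['score'],2),np.round(d['extent'])) for d in find])
for p in ((.4772,.232),(.4772,.224)):print('top ring',circ(p,.03,.064),'rim',circ(p,.03,.09))
cv2.imwrite('pics/t2.png',cv2.resize(t['color'][180:260,140:240],None,fx=7,fy=7,interpolation=2))
```

```text
t 18.6 tcp [0.4745 0.2363 0.3383] jaw yaw -4.2 tilt [-0.002 -0.001 -1.   ] F [ 0.7 -1.   0.3] op 0.0856 j [ 0.46  0.03 -0.02  1.53  0.    2.11]
(0.4772, 0.232) ring [217.5 162.5 287.8 228.8] rim [214.1 170.4 291.8 242.8] rim+5mm [213.4 172.1 292.6 245.8]
(0.4772, 0.227) ring [218.1 168.4 288.  233.9] rim [214.8 176.9 291.9 248.3] rim+5mm [214.1 178.7 292.8 251.4]
(0.4772, 0.224) ring [218.5 171.9 288.1 236.9] rim [215.2 180.7 292.  251.6] rim+5mm [214.5 182.7 292.9 254.8]
[(0.77, array([258., 160., 271., 178.])), (0.63, array([203., 214., 212., 231.])), (0.6, array([287., 156., 304., 176.])), (0.48, array([324., 176., 341., 189.]))]
top ring [191.3 216.7 207.4 231.9] rim [190.5 214.3 206.8 229.6]
top ring [193.3 215.9 209.4 231.1] rim [192.5 213.5 208.8 228.8]
```

View pics/t2.png

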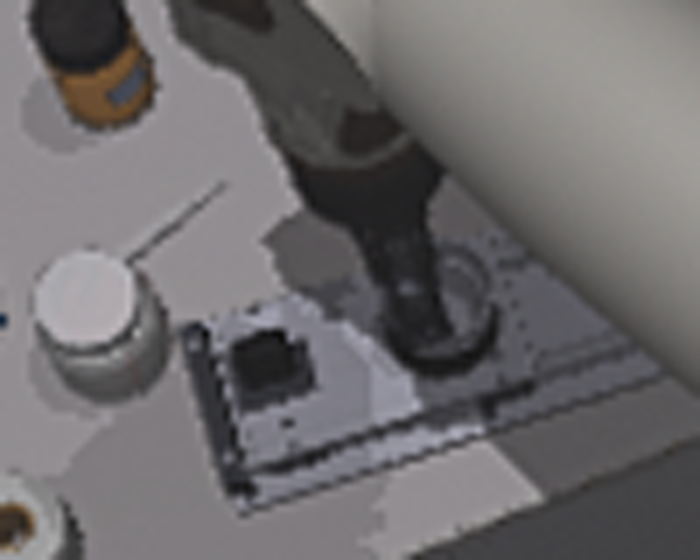

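Request:
{"api": "carry_out", "payload": {
  "moves": [
    {"x": 0, "y": -1, "z": 4, "turn": 0, "gripper": 1},
    {"x": 0, "y": -2, "z": 7, "turn": 0, "gripper": 1},
    {"x": 0, "y": -2, "z": 7, "turn": 0, "gripper": 1},
    {"x": 0, "y": -2, "z": 7, "turn": 0, "gripper": 1}
  ]
}}

```text
t: 19.03
tcp_pos: [0.4749, 0.216, 0.4106]
tool_rot: [0.733, 0.681, 0.001, 0.0]
force: [0.3, 0.3, -0.4]
opening: 0.0853
```

Run:
```python
from h import *
s,K,T,im=wcap('w11'); st()
a=np.linspace(0,6.28,60)
def circ(p,r,z):
    P=np.array([proj(K,T,(p[0]+r*np.cos(u),p[1]+r*np.sin(u),z)) for u in a]);return np.r_[P.min(0),P.max(0)].round(1)
for p in ((.4772,.232),(.4772,.224)):
    print(p,'ring',circ(p,.03,.064),'rim',circ(p,.03,.090))
cv2.imwrite('pics/w11c.png',cv2.resize(im[70:270,150:350],None,fx=4,fy=3,interpolation=2))
```

```text
t 19.08 tcp [0.4748 0.2162 0.4091] jaw yaw -4.2 tilt [-0. -0. -1.] F [-1.6 -0.6 -0.2] op 0.0853 j [0.43 0.02 0.12 1.67 0.   2.07]
(0.4772, 0.232) ring [221.2 127.5 278.  183.5] rim [218.8 130.7 280.4 191. ]
(0.4772, 0.224) ring [221.9 135.3 278.3 190.5] rim [219.7 139.2 280.7 198.5]
```

View pics/w11c.png

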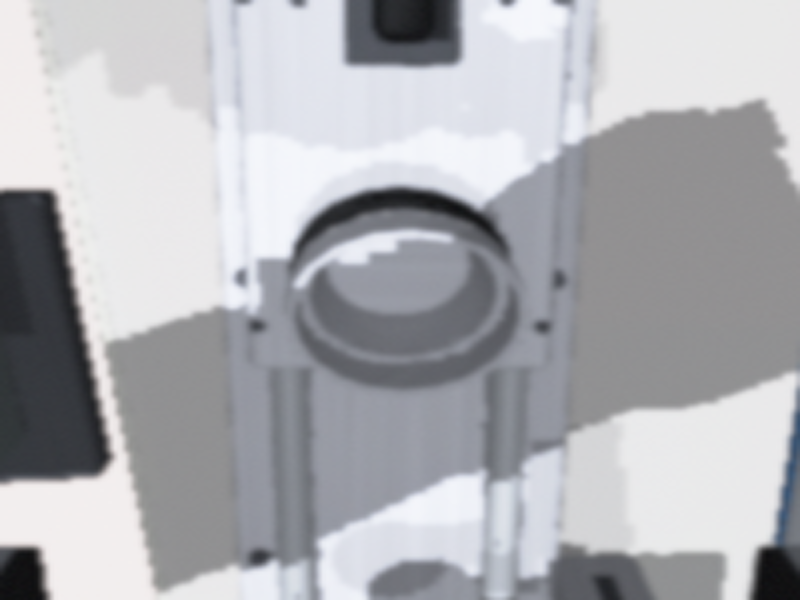

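The cup is nested in the ring: rim at cols 222–280, rows 139–199, with the ring's black edge just behind it. The carriage crept about 5 mm off the stop, which is harmless. Next is cup A.

Request:
{"api": "carry_out", "payload": {
  "moves": [
    {"x": -2, "y": -2, "z": 2, "turn": 0, "gripper": 1},
    {"x": -4, "y": -5, "z": 2, "turn": 0, "gripper": 1},
    {"x": -4, "y": -9, "z": 2, "turn": 0, "gripper": 1},
    {"x": -4, "y": -13, "z": 2, "turn": 0, "gripper": 1},
    {"x": -4, "y": -17, "z": 2, "turn": 0, "gripper": 1},
    {"x": -4, "y": -21, "z": 2, "turn": 0, "gripper": 1},
    {"x": -4, "y": -25, "z": 2, "turn": 0, "gripper": 1},
    {"x": -2, "y": -28.5, "z": 2, "turn": 0, "gripper": 1},
    {"x": 0, "y": -32, "z": 2, "turn": 0, "gripper": 1},
    {"x": 2, "y": -35.5, "z": 2, "turn": 0, "gripper": 1}
  ]
}}

```text
t: 19.92
tcp_pos: [0.4949, -0.1406, 0.428]
tool_rot: [0.733, 0.681, -0.0, -0.001]
force: [0.4, -0.4, 0.5]
opening: 0.0854
```

Request:
{"api": "carry_out", "payload": {
  "moves": [
    {"x": 3, "y": -2.5, "z": -2, "turn": 0, "gripper": 1},
    {"x": 6, "y": -5, "z": -4, "turn": 0, "gripper": 1},
    {"x": 8.3, "y": -6.7, "z": -7, "turn": 0, "gripper": 1},
    {"x": 8.3, "y": -6.7, "z": -11, "turn": 0, "gripper": 1},
    {"x": 8.3, "y": -6.7, "z": -15, "turn": 0, "gripper": 1},
    {"x": 8.3, "y": -6.7, "z": -15.5, "turn": 0, "gripper": 1},
    {"x": 8.3, "y": -6.7, "z": -15.5, "turn": 0, "gripper": 1},
    {"x": 8.3, "y": -6.7, "z": -15.5, "turn": 0, "gripper": 1}
  ]
}}

```text
t: 20.58
tcp_pos: [0.5777, -0.2053, 0.276]
tool_rot: [0.732, 0.681, 0.0, 0.0]
force: [0.0, 0.8, 0.5]
opening: 0.0855
```

```bash
python3 cups.py w12
```

```text
t 20.63 tcp [ 0.5781 -0.2054  0.2775] jaw yaw -4.2 tilt [ 0.003 -0.001 -1.   ] F [ 0.5 -0.6  0.6] op 0.085 j [-0.34  0.23  0.09  1.43  0.    1.3 ]
0.9 [207. 172. 289. 254.] model [206. 171.] [290. 256.] pos [ 0.5769 -0.2094] sat 16.0
0.72 [234.   2. 335.  88.] model [234. -11.] [336. 101.] pos [ 0.6068 -0.1012] sat 156.0
0.61 [ 61. 286. 110. 317.] model [ 42. 259.] [129. 344.] pos [ 0.4383 -0.2817] sat 20.0
```

Request:
{"api": "carry_out", "payload": {
  "moves": [
    {"x": -0.05, "y": -0.5, "z": -4, "turn": 0, "gripper": 1},
    {"x": -0.05, "y": -0.5, "z": -7.5, "turn": 0, "gripper": 1},
    {"x": -0.05, "y": -0.5, "z": -8.1, "turn": 0, "gripper": 1},
    {"x": -0.05, "y": -0.5, "z": -8.1, "turn": 0, "gripper": 0.8},
    {"x": -0.05, "y": -0.5, "z": -8.1, "turn": 0, "gripper": 0.5},
    {"x": -0.05, "y": -0.5, "z": -8.1, "turn": 0, "gripper": 0.5},
    {"x": -0.05, "y": -0.5, "z": -8.1, "turn": 0, "gripper": 0.5},
    {"x": -0.05, "y": -0.5, "z": -8.1, "turn": 0, "gripper": 0.5}
  ],
  "grip_force": 40
}}

```text
t: 21.35
tcp_pos: [0.5782, -0.2108, 0.1973]
tool_rot: [0.732, 0.681, 0.001, 0.002]
force: [-1.1, 1.2, 9.1]
opening: 0.0593
```

Request:
{"api": "carry_out", "payload": {
  "moves": [
    {"x": 0, "y": 0, "z": 2, "turn": 0, "gripper": 0.5},
    {"x": 0, "y": 0, "z": 6, "turn": 0, "gripper": 0.5},
    {"x": 0, "y": 0, "z": 10, "turn": 0, "gripper": 0.5},
    {"x": 0, "y": 0, "z": 10, "turn": 0, "gripper": 0.5},
    {"x": 0, "y": 0, "z": 10, "turn": 0, "gripper": 0.5}
  ]
}}

```text
t: 21.77
tcp_pos: [0.578, -0.2108, 0.2986]
tool_rot: [0.732, 0.681, 0.002, 0.003]
force: [-0.4, -0.1, -1.2]
opening: 0.059
```

```bash
python3 held.py .1985 w13
```

```text
t 21.82 tcp [ 0.5776 -0.2107  0.296 ] jaw yaw -4.2 tilt [ 0.004 -0.001 -1.   ] F [-0.3  0.2 -1.2] op 0.0593 j [-0.35  0.23  0.12  1.46  0.    1.29]
net [[184.5, 201.6, 312.8, 329.5]]
-0.004 [181.9 206.2 310.8 335.8]
-0.002 [181.2 203.  310.8 332.6]
0 [180.6 199.9 310.8 329.4]
0.002 [180.  196.7 310.7 326.1]
0.004 [179.3 193.5 310.7 322.8]
```

Request:
{"api": "carry_out", "payload": {
  "moves": [
    {"x": -1, "y": 0, "z": 4, "turn": 0, "gripper": 0.5},
    {"x": -3, "y": 0, "z": 7.5, "turn": 0, "gripper": 0.5},
    {"x": -6, "y": 1, "z": 10, "turn": 0, "gripper": 0.5},
    {"x": -9, "y": 3, "z": 12, "turn": 0, "gripper": 0.5},
    {"x": -12, "y": 5.5, "z": 12, "turn": 0, "gripper": 0.5},
    {"x": -15, "y": 8, "z": 12, "turn": 0, "gripper": 0.5},
    {"x": -15.5, "y": 12, "z": 12, "turn": 0, "gripper": 0.5},
    {"x": -15.5, "y": 16, "z": 12, "turn": 0, "gripper": 0.5},
    {"x": -15.5, "y": 20, "z": 12, "turn": 0, "gripper": 0.5},
    {"x": -15.5, "y": 24, "z": 12, "turn": 0, "gripper": 0.5}
  ]
}}

```text
t: 22.7
tcp_pos: [0.4214, 0.0309, 0.4129]
tool_rot: [0.733, 0.681, -0.0, -0.0]
force: [0.8, -1.0, -0.6]
opening: 0.0593
```

Request:
{"api": "carry_out", "payload": {
  "moves": [
    {"x": 0, "y": 4, "z": 0, "turn": 0, "gripper": 0.5},
    {"x": 0, "y": 8, "z": 0, "turn": 0, "gripper": 0.5},
    {"x": 1, "y": 12, "z": 0, "turn": 0, "gripper": 0.5},
    {"x": 3, "y": 15.5, "z": 0, "turn": 0, "gripper": 0.5},
    {"x": 5, "y": 19, "z": -1, "turn": 0, "gripper": 0.5},
    {"x": 5.2, "y": 19.8, "z": -4, "turn": 0, "gripper": 0.5},
    {"x": 5.2, "y": 19.8, "z": -8, "turn": 0, "gripper": 0.5},
    {"x": 5.2, "y": 19.8, "z": -9.5, "turn": 0, "gripper": 0.5},
    {"x": 5.2, "y": 19.8, "z": -9.5, "turn": 0, "gripper": 0.5},
    {"x": 5.2, "y": 19.8, "z": -9.5, "turn": 0, "gripper": 0.5}
  ]
}}

```text
t: 23.53
tcp_pos: [0.4739, 0.2273, 0.3176]
tool_rot: [0.732, 0.681, -0.001, -0.0]
force: [-0.5, 0.4, -0.1]
opening: 0.0592
```

```bash
python3 held.py .1985 w14
```

```text
t 23.58 tcp [0.4742 0.2273 0.3193] jaw yaw -4.2 tilt [-0. -0. -1.] F [ 0.6 -0.8  0.3] op 0.059 j [ 0.45  0.01 -0.06  1.49  0.    2.09]
net [[184.7, 200.4, 312.8, 328.3], [216.7, 173.3, 301.0, 227.1]]
-0.004 [185.3 206.4 314.2 336. ]
-0.002 [184.7 203.2 314.2 332.8]
0 [184.1 200.1 314.2 329.6]
0.002 [183.5 196.9 314.2 326.3]
0.004 [182.9 193.7 314.1 323. ]
```

Request:
{"api": "carry_out", "payload": {
  "moves": [
    {"x": 0.1, "y": -0.1, "z": -2, "turn": 0, "gripper": 0.5},
    {"x": 0.1, "y": -0.1, "z": -3.5, "turn": 0, "gripper": 0.5},
    {"x": 0.1, "y": -0.1, "z": -4.5, "turn": 0, "gripper": 0.5},
    {"x": 0.1, "y": -0.1, "z": -5.2, "turn": 0, "gripper": 0.5},
    {"x": 0.1, "y": -0.1, "z": -5.7, "turn": 0, "gripper": 0.5},
    {"x": 0.1, "y": -0.1, "z": -5.7, "turn": 0, "gripper": 0.5}
  ]
}}

```text
t: 24.13
tcp_pos: [0.4753, 0.2263, 0.2615]
tool_rot: [0.732, 0.681, -0.0, 0.0]
force: [-0.0, 0.8, -1.3]
opening: 0.059
```

Request:
{"api": "carry_out", "payload": {
  "moves": [
    {"x": 0, "y": 0, "z": -0.2, "turn": 0, "gripper": 0.5},
    {"x": 0, "y": 0, "z": -0.3, "turn": 0, "gripper": 0.5},
    {"x": 0, "y": 0, "z": -0.3, "turn": 0, "gripper": 0.5}
  ]
}}

```text
t: 24.38
tcp_pos: [0.4755, 0.2264, 0.2594]
tool_rot: [0.732, 0.681, 0.001, 0.0]
force: [0.5, -0.5, 1.0]
opening: 0.059
```

Near seated. Release and retreat, then go for cup C.

Request:
{"api": "carry_out", "payload": {
  "moves": [
    {"x": 0, "y": 0, "z": -0.1, "turn": 0, "gripper": 0.5},
    {"x": 0, "y": 0, "z": -0.1, "turn": 0, "gripper": 0.75},
    {"x": 0, "y": 0, "z": -0.1, "turn": 0, "gripper": 1},
    {"x": 0, "y": 0, "z": -0.1, "turn": 0, "gripper": 1},
    {"x": 0, "y": 0, "z": 2, "turn": 0, "gripper": 1},
    {"x": 0, "y": 0, "z": 6, "turn": 0, "gripper": 1},
    {"x": 0, "y": 0, "z": 10, "turn": 0, "gripper": 1},
    {"x": 0, "y": -0.5, "z": 14, "turn": 0, "gripper": 1},
    {"x": 0, "y": -1, "z": 15, "turn": 0, "gripper": 1},
    {"x": 0, "y": -1, "z": 15, "turn": 0, "gripper": 1}
  ]
}}

```text
t: 25.22
tcp_pos: [0.4754, 0.216, 0.4125]
tool_rot: [0.733, 0.681, 0.003, 0.001]
force: [1.3, 1.0, -0.6]
opening: 0.0854
```

Run:
```python
from h import *
s,K,T,im=wcap('w15'); st()
from held import box
for d in find_in('wrist','cup_a')[:3]: print(d)
a=np.linspace(0,6.28,60)
def circ(p,r,z):
    P=np.array([proj(K,T,(p[0]+r*np.cos(u),p[1]+r*np.sin(u),z)) for u in a]);return np.r_[P.min(0),P.max(0)].round(1)
for z in(.064,.09,.11): print(z,circ((.4772,.225),.03,z))
cv2.imwrite('pics/w15c.png',cv2.resize(im[70:270,150:350],None,fx=4,fy=3,interpolation=2))
```

```text
t 25.27 tcp [0.4754 0.2163 0.4099] jaw yaw -4.2 tilt [ 0.002  0.001 -1.   ] F [-0.4 -0.3 -1.3] op 0.0856 j [0.43 0.02 0.12 1.66 0.   2.07]
{'extent': [216.5, 135.6, 280.8, 201.9], 'score': 0.75}
{'extent': [338.2, 337.0, 352.0, 347.2], 'score': 0.5}
0.064 [220.4 134.8 276.5 189.7]
0.09 [218.2 138.5 278.8 197.6]
0.11 [216.2 141.8 280.9 204.5]
```

View pics/w15c.png

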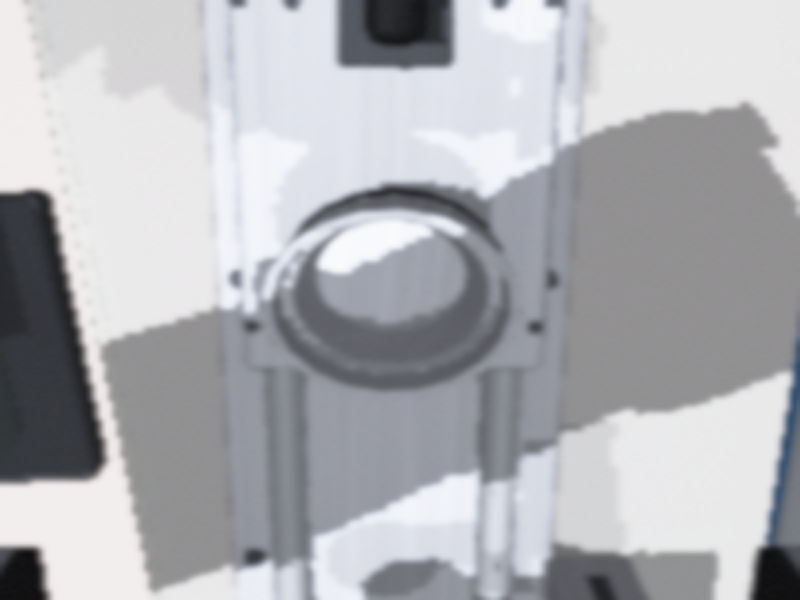

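The second cup is nested concentrically, with the rim at cols 217–278. Now cup C.

Request:
{"api": "carry_out", "payload": {
  "moves": [
    {"x": -2, "y": -2, "z": 2, "turn": 0, "gripper": 1},
    {"x": -4, "y": -5, "z": 2, "turn": 0, "gripper": 1},
    {"x": -4, "y": -9, "z": 2, "turn": 0, "gripper": 1},
    {"x": -4, "y": -13, "z": 2, "turn": 0, "gripper": 1},
    {"x": -4, "y": -17, "z": 2, "turn": 0, "gripper": 1},
    {"x": -4, "y": -21, "z": 2, "turn": 0, "gripper": 1},
    {"x": -4, "y": -25, "z": 2, "turn": 0, "gripper": 1},
    {"x": -4, "y": -29, "z": 2, "turn": 0, "gripper": 1},
    {"x": -4, "y": -33, "z": 2, "turn": 0, "gripper": 1},
    {"x": -4, "y": -37, "z": 2, "turn": 0, "gripper": 1}
  ]
}}

```text
t: 26.15
tcp_pos: [0.4347, -0.1554, 0.4266]
tool_rot: [0.732, 0.681, -0.001, -0.001]
force: [-0.2, -0.2, 0.4]
opening: 0.0855
```

Request:
{"api": "carry_out", "payload": {
  "moves": [
    {"x": 0, "y": -4, "z": -1, "turn": 0, "gripper": 1},
    {"x": 0, "y": -8, "z": -2, "turn": 0, "gripper": 1},
    {"x": 0.2, "y": -12, "z": -3, "turn": 0, "gripper": 1},
    {"x": 0.3, "y": -15, "z": -5, "turn": 0, "gripper": 1},
    {"x": 0.3, "y": -15.5, "z": -9, "turn": 0, "gripper": 1},
    {"x": 0.3, "y": -15.5, "z": -13, "turn": 0, "gripper": 1},
    {"x": 0.3, "y": -15.5, "z": -15.5, "turn": 0, "gripper": 1},
    {"x": 0.3, "y": -15.5, "z": -15.5, "turn": 0, "gripper": 1},
    {"x": 0.3, "y": -15.5, "z": -15.5, "turn": 0, "gripper": 1}
  ]
}}

```text
t: 26.9
tcp_pos: [0.4376, -0.308, 0.2716]
tool_rot: [0.732, 0.681, -0.0, -0.002]
force: [0.3, -0.6, 0.5]
opening: 0.0852
```

```bash
python3 cups.py w16
```

```text
t 26.95 tcp [ 0.4382 -0.3083  0.2738] jaw yaw -4.2 tilt [-0.001  0.001 -1.   ] F [0.1 0.4 0.6] op 0.086 j [-0.61  0.04 -0.12  1.41  0.    1.03]
0.63 [207. 170. 293. 257.] model [206. 170.] [293. 257.] pos [ 0.4373 -0.3097] sat 16.0
```

Request:
{"api": "carry_out", "payload": {
  "moves": [
    {"x": -0.05, "y": -0.25, "z": -4, "turn": 0, "gripper": 1},
    {"x": -0.05, "y": -0.25, "z": -7.2, "turn": 0, "gripper": 1},
    {"x": -0.05, "y": -0.25, "z": -7.7, "turn": 0, "gripper": 1},
    {"x": -0.05, "y": -0.25, "z": -7.7, "turn": 0, "gripper": 0.8},
    {"x": -0.05, "y": -0.25, "z": -7.7, "turn": 0, "gripper": 0.5},
    {"x": -0.05, "y": -0.25, "z": -7.7, "turn": 0, "gripper": 0.5},
    {"x": -0.05, "y": -0.25, "z": -7.7, "turn": 0, "gripper": 0.5},
    {"x": -0.05, "y": -0.25, "z": -7.7, "turn": 0, "gripper": 0.5}
  ],
  "grip_force": 40
}}

```text
t: 27.67
tcp_pos: [0.4386, -0.3117, 0.2]
tool_rot: [0.732, 0.681, 0.0, 0.002]
force: [-0.2, 1.0, 7.5]
opening: 0.0575
```

Request:
{"api": "carry_out", "payload": {
  "moves": [
    {"x": 0, "y": 0, "z": 2, "turn": 0, "gripper": 0.5},
    {"x": 0, "y": 0, "z": 6, "turn": 0, "gripper": 0.5},
    {"x": 0, "y": 0, "z": 10, "turn": 0, "gripper": 0.5},
    {"x": 0, "y": 0, "z": 10, "turn": 0, "gripper": 0.5},
    {"x": 0, "y": 0, "z": 10, "turn": 0, "gripper": 0.5}
  ]
}}

```text
t: 28.08
tcp_pos: [0.4384, -0.3115, 0.3012]
tool_rot: [0.732, 0.681, 0.001, 0.004]
force: [-0.3, 0.1, -1.4]
opening: 0.0577
```

```bash
python3 held.py .1985 w17
```

```text
t 28.13 tcp [ 0.438  -0.3113  0.2989] jaw yaw -4.2 tilt [ 0.003 -0.002 -1.   ] F [-0.5  0.1 -1.7] op 0.0579 j [-0.62  0.04 -0.08  1.45 -0.    1.03]
net [[187.6, 196.5, 310.3, 324.6]]
-0.004 [182.3 205.7 311.3 335.3]
-0.002 [181.7 202.5 311.3 332.1]
0 [181.  199.4 311.3 328.9]
0.002 [180.4 196.2 311.2 325.7]
0.004 [179.8 193.  311.2 322.4]
```

Request:
{"api": "carry_out", "payload": {
  "moves": [
    {"x": 0, "y": 0, "z": 4, "turn": 0, "gripper": 0.5},
    {"x": -0.5, "y": 1, "z": 8, "turn": 0, "gripper": 0.5},
    {"x": -1, "y": 3, "z": 11.5, "turn": 0, "gripper": 0.5},
    {"x": -1.5, "y": 6.5, "z": 13, "turn": 0, "gripper": 0.5},
    {"x": -1.5, "y": 10.5, "z": 13, "turn": 0, "gripper": 0.5},
    {"x": -1.5, "y": 14.5, "z": 13, "turn": 0, "gripper": 0.5},
    {"x": -1.5, "y": 18.5, "z": 13, "turn": 0, "gripper": 0.5},
    {"x": -1.5, "y": 22.5, "z": 13, "turn": 0, "gripper": 0.5},
    {"x": -1.5, "y": 26.5, "z": 13, "turn": 0, "gripper": 0.5},
    {"x": -1.5, "y": 30.5, "z": 13, "turn": 0, "gripper": 0.5}
  ]
}}

```text
t: 29.02
tcp_pos: [0.4221, -0.0043, 0.4258]
tool_rot: [0.733, 0.681, -0.001, -0.0]
force: [1.4, -0.1, 0.3]
opening: 0.0575
```

Request:
{"api": "carry_out", "payload": {
  "moves": [
    {"x": 0, "y": 4, "z": 0, "turn": 0, "gripper": 0.5},
    {"x": 0, "y": 8, "z": 0, "turn": 0, "gripper": 0.5},
    {"x": 0, "y": 12, "z": 0, "turn": 0, "gripper": 0.5},
    {"x": 1, "y": 16, "z": 0, "turn": 0, "gripper": 0.5},
    {"x": 3, "y": 19.5, "z": 0, "turn": 0, "gripper": 0.5},
    {"x": 5, "y": 22.5, "z": -1, "turn": 0, "gripper": 0.5},
    {"x": 5.1, "y": 23.1, "z": -4, "turn": 0, "gripper": 0.5},
    {"x": 5.1, "y": 23.1, "z": -8, "turn": 0, "gripper": 0.5},
    {"x": 5.1, "y": 23.1, "z": -8, "turn": 0, "gripper": 0.5},
    {"x": 5.1, "y": 23.1, "z": -8, "turn": 0, "gripper": 0.5}
  ]
}}

```text
t: 29.85
tcp_pos: [0.473, 0.2246, 0.3444]
tool_rot: [0.732, 0.681, -0.003, -0.001]
force: [-0.1, -0.9, 1.3]
opening: 0.0576
```

```bash
python3 held.py .1985 w18
```

```text
t 29.9 tcp [0.4736 0.2246 0.3474] jaw yaw -4.2 tilt [-0.001 -0.    -1.   ] F [0.3 0.2 0. ] op 0.0579 j [ 0.44  0.01 -0.01  1.55 -0.    2.09]
net [[214.1, 159.6, 297.4, 212.3], [189.0, 196.4, 313.1, 327.2]]
-0.004 [186.2 205.9 315.2 335.5]
-0.002 [185.6 202.7 315.2 332.3]
0 [185.  199.6 315.2 329.1]
0.002 [184.4 196.4 315.2 325.9]
0.004 [183.8 193.2 315.2 322.6]
```

Request:
{"api": "carry_out", "payload": {
  "moves": [
    {"x": 0.15, "y": 0.05, "z": -2.5, "turn": 0, "gripper": 0.5},
    {"x": 0.15, "y": 0.05, "z": -4.5, "turn": 0, "gripper": 0.5},
    {"x": 0.15, "y": 0.05, "z": -5.5, "turn": 0, "gripper": 0.5},
    {"x": 0.15, "y": 0.05, "z": -6.1, "turn": 0, "gripper": 0.5},
    {"x": 0.15, "y": 0.05, "z": -6.5, "turn": 0, "gripper": 0.5},
    {"x": 0.15, "y": 0.05, "z": -6.5, "turn": 0, "gripper": 0.5}
  ]
}}

```text
t: 30.45
tcp_pos: [0.4755, 0.2253, 0.2826]
tool_rot: [0.733, 0.681, 0.001, 0.0]
force: [-0.3, -0.4, -0.6]
opening: 0.0579
```

Request:
{"api": "carry_out", "payload": {
  "moves": [
    {"x": 0, "y": 0, "z": -0.2, "turn": 0, "gripper": 0.5},
    {"x": 0, "y": 0, "z": -0.3, "turn": 0, "gripper": 0.5},
    {"x": 0, "y": 0, "z": -0.3, "turn": 0, "gripper": 0.5}
  ]
}}

```text
t: 30.7
tcp_pos: [0.4755, 0.2255, 0.2819]
tool_rot: [0.732, 0.681, 0.002, 0.001]
force: [-3.6, -1.4, 13.0]
opening: 0.0578
```

Request:
{"api": "carry_out", "payload": {
  "moves": [
    {"x": 0, "y": 0, "z": 0.1, "turn": 0, "gripper": 0.75},
    {"x": 0, "y": 0, "z": 0.1, "turn": 0, "gripper": 1},
    {"x": 0, "y": 0, "z": 0.1, "turn": 0, "gripper": 1},
    {"x": 0, "y": 0, "z": 2, "turn": 0, "gripper": 1},
    {"x": 0, "y": 0, "z": 6, "turn": 0, "gripper": 1},
    {"x": 0, "y": 0, "z": 10, "turn": 0, "gripper": 1},
    {"x": 0, "y": -0.5, "z": 13, "turn": 0, "gripper": 1},
    {"x": 0, "y": -1, "z": 13, "turn": 0, "gripper": 1},
    {"x": 0, "y": -1, "z": 13, "turn": 0, "gripper": 1}
  ]
}}

```text
t: 31.45
tcp_pos: [0.4755, 0.215, 0.4107]
tool_rot: [0.733, 0.681, 0.002, 0.001]
force: [-1.1, -0.4, -0.5]
opening: 0.0853
```

Run:
```python
from h import *
s,K,T,im=wcap('w19'); st()
for d in find_in('wrist','cup_a')[:3]: print(d)
a=np.linspace(0,6.28,60)
def circ(p,r,z):
    P=np.array([proj(K,T,(p[0]+r*np.cos(u),p[1]+r*np.sin(u),z)) for u in a]);return np.r_[P.min(0),P.max(0)].round(1)
for z in(.064,.11,.13): print(z,circ((.4772,.226),.03,z))
cv2.imwrite('pics/w19c.png',cv2.resize(im[70:270,150:350],None,fx=4,fy=3,interpolation=2))
# dial from w5: compute pose
K=K
im5=cv2.imread('pics/w5.png')
T5=np.eye(4);m=R.from_quat([.733,.681,0,-.001]).as_matrix();T5[:3,:3]=m/np.cbrt(np.linalg.det(m));T5[:3,3]=[.4748,-.1608,.4459]
Tc=T5@capture('wrist')['T_tool_cam']
print('dial w5',ray(K,Tc,(222,53),.092),'disc',ray(K,Tc,(225,56),.063))
T5[:3,3]=[.4605,-.1403,.2982];Tc=T5@capture('wrist')['T_tool_cam']
print('dial w7 bar',ray(K,Tc,(223,61),.092),'ends',ray(K,Tc,(187,60),.092),ray(K,Tc,(260,61),.092))
```

```text
t 31.5 tcp [0.4754 0.2153 0.409 ] jaw yaw -4.2 tilt [ 0.001  0.    -1.   ] F [-0.  -0.4 -0.6] op 0.0854 j [0.43 0.02 0.11 1.66 0.   2.07]
{'extent': [214.1, 140.4, 284.7, 208.8], 'score': 0.66}
{'extent': [338.7, 337.3, 352.1, 346.3], 'score': 0.52}
0.064 [220.7 132.7 277.2 188.1]
0.11 [216.3 139.5 281.6 202.9]
0.13 [214.  143.2 284.  210.8]
dial w5 [ 0.45652529 -0.04231011  0.092     ] disc [ 0.45718624 -0.04221583  0.063     ]
dial w7 bar [ 0.45369879 -0.04221707  0.092     ] ends [ 0.43455851 -0.04031481  0.092     ] [ 0.47342832 -0.04366877  0.092     ]
```

View pics/w19c.png

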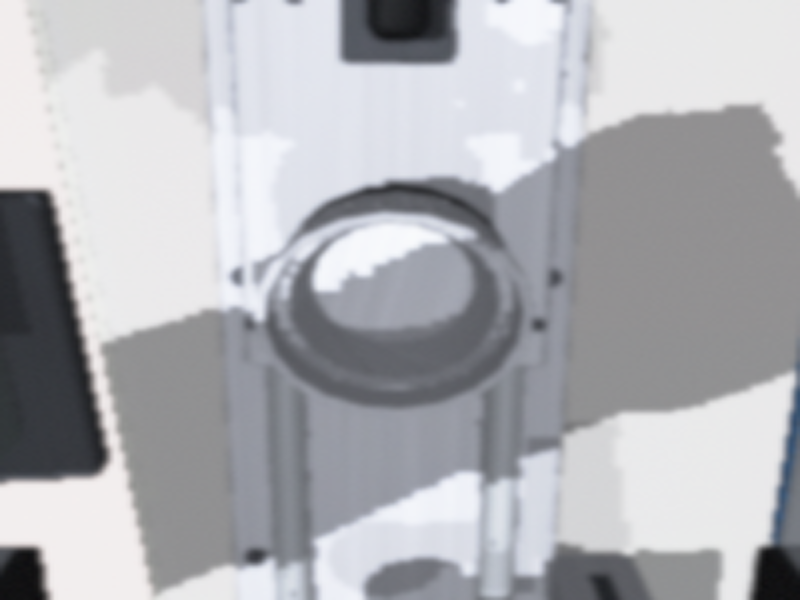

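The third cup is nested; the rim fits z≈130 mm. Now to the dial at about (0.454, -0.042).

Request:
{"api": "carry_out", "payload": {
  "moves": [
    {"x": -1, "y": -1, "z": 2, "turn": 7, "gripper": 1},
    {"x": -2.5, "y": -3, "z": 2.5, "turn": 14, "gripper": 1},
    {"x": -4.5, "y": -6, "z": 2.5, "turn": 21, "gripper": 1},
    {"x": -4.5, "y": -9, "z": 2.5, "turn": 28, "gripper": 1},
    {"x": -4.5, "y": -12, "z": 2.5, "turn": 35, "gripper": 1},
    {"x": -4.5, "y": -15, "z": 2.5, "turn": 42, "gripper": 1},
    {"x": -4.5, "y": -18, "z": 2.5, "turn": 49, "gripper": 1},
    {"x": -4.5, "y": -21, "z": 2.5, "turn": 56, "gripper": 1},
    {"x": -3.5, "y": -24, "z": 2.5, "turn": 63, "gripper": 1},
    {"x": -2.2, "y": -25.7, "z": 2.5, "turn": 70, "gripper": 1}
  ]
}}

```text
t: 32.48
tcp_pos: [0.4526, -0.0436, 0.4332]
tool_rot: [0.22, 0.975, -0.0, -0.0]
force: [0.7, 1.3, -0.3]
opening: 0.0852
```

Request:
{"api": "carry_out", "payload": {
  "moves": [
    {"x": 0, "y": 0, "z": -2, "turn": 7, "gripper": 1},
    {"x": 0, "y": 0, "z": -5, "turn": 14, "gripper": 1},
    {"x": 0, "y": 0, "z": -8, "turn": 20, "gripper": 1},
    {"x": 0, "y": 0, "z": -11, "turn": 20, "gripper": 1},
    {"x": 0, "y": 0, "z": -11, "turn": 20, "gripper": 1},
    {"x": 0, "y": 0, "z": -11, "turn": 20, "gripper": 1}
  ]
}}

```text
t: 32.98
tcp_pos: [0.4527, -0.0414, 0.3224]
tool_rot: [0.05, 0.999, 0.0, -0.002]
force: [-0.6, -0.3, 0.8]
opening: 0.0854
```

Run:
```python
from h import *
s,K,T,im=wcap('w20'); st()
for d in find_in('wrist','dial')[:2]: print(d)
c=proj(K,T,(.454,-.0425,.092));print('pred',c)
y0,x0=max(int(c[1])-75,0),max(int(c[0])-100,0)
cv2.imwrite('pics/w20c.png',cv2.resize(im[y0:y0+150,x0:x0+200],None,fx=4,fy=4,interpolation=2));print(x0,y0)
```

```text
t 33.03 tcp [ 0.4532 -0.0415  0.3243] jaw yaw 84.2 tilt [-0.001  0.    -1.   ] F [0.1 0.7 0.1] op 0.0854 j [-0.09 -0.15 -0.21  1.51  0.    0.01]
{'extent': [223.1, 174.1, 271.1, 241.3], 'score': 0.83}
{'extent': [484.6, 132.1, 512.0, 234.7], 'score': 0.2}
pred [247.29478566 214.18258359]
147 139
```

View pics/w20c.png

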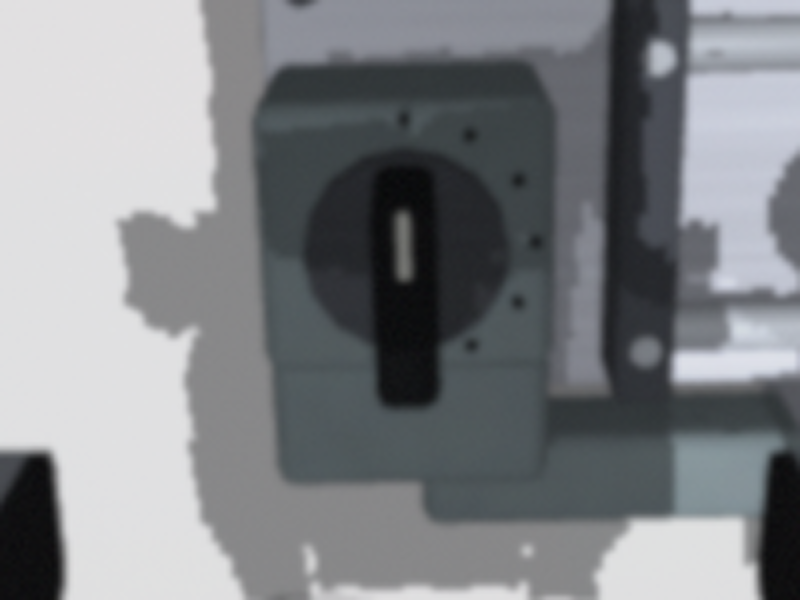

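The pointer is at the top (bottom position) and the bar centre at crop (405,294) is within about 1 mm of the prediction. Descend and grip.

Request:
{"api": "carry_out", "payload": {
  "moves": [
    {"x": -0.05, "y": -0.05, "z": -4, "turn": 1.5, "gripper": 0.7},
    {"x": -0.05, "y": -0.05, "z": -7, "turn": 1.5, "gripper": 0.6},
    {"x": -0.05, "y": -0.05, "z": -7.8, "turn": 1.5, "gripper": 0.5},
    {"x": -0.05, "y": -0.05, "z": -7.8, "turn": 1.5, "gripper": 0.3},
    {"x": -0.05, "y": -0.05, "z": -7.8, "turn": 1.5, "gripper": 0},
    {"x": -0.05, "y": -0.05, "z": -7.8, "turn": 1.5, "gripper": 0},
    {"x": -0.05, "y": -0.05, "z": -7.8, "turn": 1.5, "gripper": 0},
    {"x": -0.05, "y": -0.05, "z": -7.8, "turn": 1.5, "gripper": 0},
    {"x": -0.05, "y": -0.05, "z": -7.8, "turn": 1.5, "gripper": 0}
  ],
  "grip_force": 40
}}

```text
t: 33.83
tcp_pos: [0.4534, -0.0423, 0.2484]
tool_rot: [0.037, 0.999, -0.0, 0.002]
force: [-1.3, -2.0, 7.3]
opening: 0.011
```

Request:
{"api": "carry_out", "payload": {
  "moves": [
    {"x": 0, "y": 0, "z": 0, "turn": -5, "gripper": 0},
    {"x": 0, "y": 0, "z": 0, "turn": -11, "gripper": 0},
    {"x": 0, "y": 0, "z": 0, "turn": -17, "gripper": 0},
    {"x": 0, "y": 0, "z": 0, "turn": -23, "gripper": 0},
    {"x": 0, "y": 0, "z": 0, "turn": -29, "gripper": 0},
    {"x": 0, "y": 0, "z": 0, "turn": -35, "gripper": 0},
    {"x": 0, "y": 0, "z": 0, "turn": -41, "gripper": 0},
    {"x": 0, "y": 0, "z": 0, "turn": -47, "gripper": 0},
    {"x": 0, "y": 0, "z": 0, "turn": -53, "gripper": 0},
    {"x": 0, "y": 0, "z": 0, "turn": -60, "gripper": 0}
  ]
}}

```text
t: 34.67
tcp_pos: [0.4538, -0.0417, 0.2485]
tool_rot: [0.532, 0.847, 0.002, 0.002]
force: [2.1, 2.7, 7.2]
opening: 0.0109
```

Run:
```python
from h import *
st();print(sense()['wrist_torque'])
im=capture('scene');c=proj(im['camera_matrix'],im['cam_to_world'],(.46,.03,.15));print(c)
for z in(0,.1,.15,.2,.24): print(z,proj(im['camera_matrix'],im['cam_to_world'],(.537,.056,z)).round(),proj(im['camera_matrix'],im['cam_to_world'],(.465,.06,z)).round(),proj(im['camera_matrix'],im['cam_to_world'],(.42,.03,z)).round())
cv2.imwrite('pics/s3.png',cv2.resize(im['color'][130:250,170:310],None,fx=5,fy=5,interpolation=2))
```

```text
t 34.67 tcp [ 0.4538 -0.0417  0.2485] jaw yaw 25.7 tilt [ 0.005  0.001 -1.   ] F [2.1 2.7 7.2] op 0.0109 j [-0.09 -0.15 -0.35  1.36  0.    1.03]
[ 0.51825807 -0.36473343  2.08477952]
[236.75437798 187.36385338]
0 [251. 204.] [234. 213.] [228. 225.]
0.1 [251. 184.] [233. 193.] [227. 204.]
0.15 [251. 172.] [232. 181.] [226. 193.]
0.2 [251. 160.] [232. 169.] [225. 181.]
0.24 [251. 150.] [231. 159.] [225. 171.]
```

View pics/s3.png

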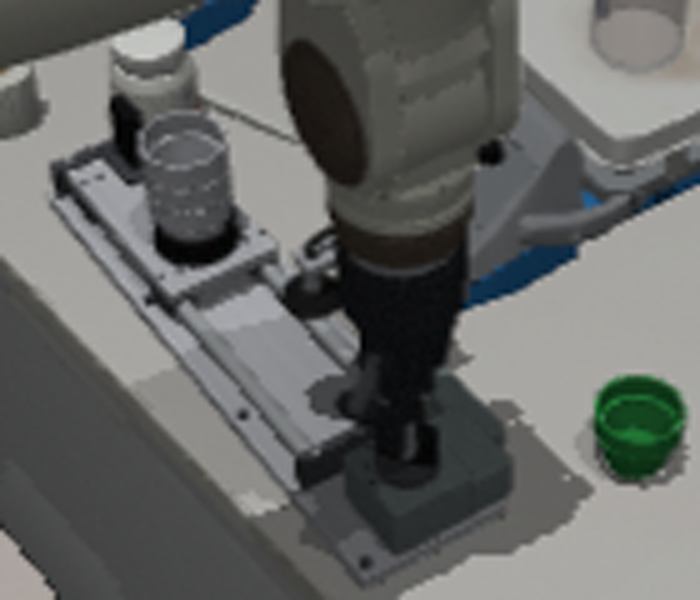

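Three cups stand stacked in the carriage at crop (190,170). The pad at (312,293) fits a height of about 118 mm, so two clicks. Its arm is at about 170 mm, below the wrist camera. Last click now.

Request:
{"api": "carry_out", "payload": {
  "moves": [
    {"x": 0, "y": 0, "z": 0, "turn": -5, "gripper": 0},
    {"x": 0, "y": 0, "z": 0, "turn": -10, "gripper": 0},
    {"x": 0, "y": 0, "z": 0, "turn": -15, "gripper": 0},
    {"x": 0, "y": 0, "z": 0, "turn": -15, "gripper": 0}
  ]
}}

```text
t: 35.05
tcp_pos: [0.4541, -0.0416, 0.2485]
tool_rot: [0.639, 0.769, 0.002, 0.002]
force: [4.4, 4.4, 3.2]
opening: 0.0113
```

Request:
{"api": "carry_out", "payload": {
  "moves": [
    {"x": 0, "y": 0, "z": 0, "turn": -5, "gripper": 0},
    {"x": 0, "y": 0, "z": 0, "turn": -10, "gripper": 0},
    {"x": 0, "y": 0, "z": 0, "turn": -15, "gripper": 0},
    {"x": 0, "y": 0, "z": 0, "turn": -15, "gripper": 0}
  ]
}}

```text
t: 35.38
tcp_pos: [0.4543, -0.0416, 0.2485]
tool_rot: [0.734, 0.679, 0.003, 0.002]
force: [6.0, 5.2, 2.3]
opening: 0.0109
```

Request:
{"api": "carry_out", "payload": {
  "moves": [
    {"x": 0, "y": 0, "z": 0, "turn": 0, "gripper": 0.4},
    {"x": 0, "y": 0, "z": 0, "turn": 0, "gripper": 0.6},
    {"x": 0, "y": 0, "z": 0, "turn": 0, "gripper": 0.6},
    {"x": 0, "y": 0, "z": 2, "turn": 0, "gripper": 0.6},
    {"x": 0, "y": -1, "z": 6, "turn": 0, "gripper": 0.6},
    {"x": 0, "y": -3, "z": 10, "turn": 0, "gripper": 1},
    {"x": 0, "y": -6, "z": 14, "turn": 0, "gripper": 1},
    {"x": 0, "y": -6, "z": 18, "turn": 0, "gripper": 1},
    {"x": 0, "y": -6, "z": 19, "turn": 0, "gripper": 1},
    {"x": 0, "y": -6, "z": 19, "turn": 0, "gripper": 1}
  ]
}}

```text
t: 36.22
tcp_pos: [0.4526, -0.1029, 0.4406]
tool_rot: [0.733, 0.68, 0.002, 0.003]
force: [0.6, 0.3, 0.3]
opening: 0.0853
```

Run:
```python
from h import *
s,K,T,im=wcap('w21'); st()
print(find_in('wrist','dial')[:1])
c=proj(K,T,(.454,-.042,.092));y0,x0=max(int(c[1])-75,0),max(int(c[0])-100,0);print(c)
cv2.imwrite('pics/w21c.png',cv2.resize(im[y0:y0+150,x0:x0+200],None,fx=4,fy=4,interpolation=2));print(x0,y0)
```

```text
t 36.27 tcp [ 0.4528 -0.1026  0.438 ] jaw yaw -4.3 tilt [ 0.004 -0.001 -1.   ] F [ 0.6 -0.6 -0.6] op 0.0856 j [-0.22 -0.1   0.05  1.72 -0.    1.42]
[{'extent': [227.0, 91.2, 262.5, 132.0], 'score': 0.62}]
[243.72650693 111.83811216]
143 36
```

View pics/w21c.png

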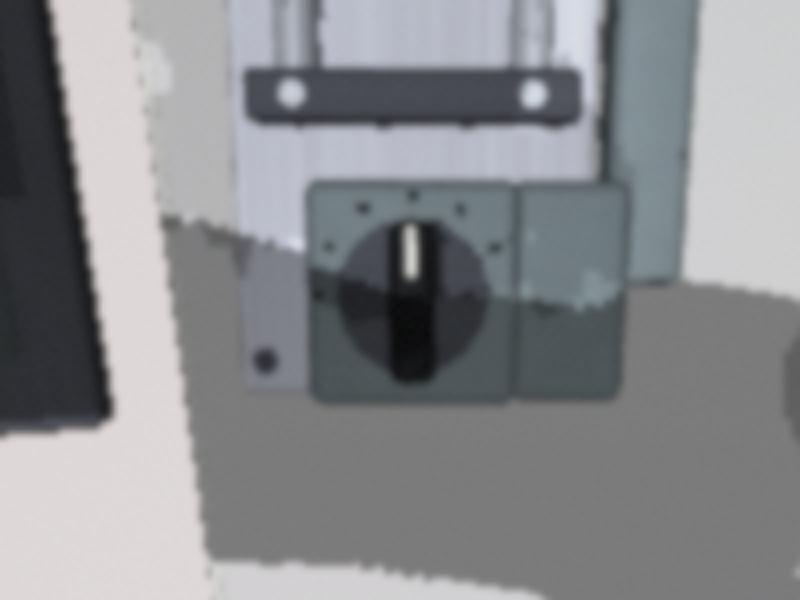

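The pointer is at the third mark past the bottom one, at (412,195). Now to the carriage block.

Request:
{"api": "carry_out", "payload": {
  "moves": [
    {"x": -1, "y": 4, "z": 0, "turn": 0, "gripper": 1},
    {"x": -2.3, "y": 8, "z": 0, "turn": 0, "gripper": 1},
    {"x": -2.3, "y": 12, "z": 0, "turn": 0, "gripper": 1},
    {"x": -2.3, "y": 16, "z": 0, "turn": 0, "gripper": 1},
    {"x": -2.3, "y": 20, "z": 0, "turn": 0, "gripper": 1},
    {"x": -2.3, "y": 24, "z": 0, "turn": 0, "gripper": 1},
    {"x": -2, "y": 28, "z": 0, "turn": 0, "gripper": 1},
    {"x": 0, "y": 31.5, "z": 0, "turn": 0, "gripper": 1},
    {"x": 1.5, "y": 35, "z": 0, "turn": 0, "gripper": 1},
    {"x": 2.5, "y": 38.5, "z": 0, "turn": 0, "gripper": 1}
  ]
}}

```text
t: 37.15
tcp_pos: [0.478, 0.2852, 0.4337]
tool_rot: [0.732, 0.681, -0.001, -0.0]
force: [0.5, -0.4, -0.3]
opening: 0.0851
```

Request:
{"api": "carry_out", "payload": {
  "moves": [
    {"x": 0.5, "y": 3, "z": -2, "turn": 0, "gripper": 1},
    {"x": 0.5, "y": 3.8, "z": -6, "turn": 0, "gripper": 1},
    {"x": 0.5, "y": 3.8, "z": -10, "turn": 0, "gripper": 1},
    {"x": 0.5, "y": 3.8, "z": -13, "turn": 0, "gripper": 1},
    {"x": 0.5, "y": 3.8, "z": -13, "turn": 0, "gripper": 1},
    {"x": 0.5, "y": 3.8, "z": -13, "turn": 0, "gripper": 1}
  ]
}}

```text
t: 37.65
tcp_pos: [0.4819, 0.3206, 0.3038]
tool_rot: [0.733, 0.681, -0.002, -0.0]
force: [-0.0, -1.1, 1.8]
opening: 0.0855
```

Run:
```python
from h import *
s,K,T,im=wcap('w22'); st()
print(find_in('wrist','carriage_grip')[:2])
p=s['tcp_pos']
for yy in(.318,.322,.327):
    P=np.array([proj(K,T,(.4835+a,yy+b,.098)) for a in(-.007,.007) for b in(-.015,.015)]);print(yy,P.min(0).round(),P.max(0).round())
cv2.imwrite('pics/w22c.png',cv2.resize(im[130:330,150:350],None,fx=3,fy=3,interpolation=2))
```

```text
t 37.7 tcp [0.4825 0.3209 0.3063] jaw yaw -4.2 tilt [-0. -0. -1.] F [0.8 0.1 0.5] op 0.0853 j [ 0.59  0.14  0.05  1.48 -0.    2.23]
[{'extent': [198.8, 171.1, 310.0, 332.0], 'score': 0.98}]
0.318 [240. 207.] [265. 251.]
0.322 [239. 201.] [265. 246.]
0.327 [239. 193.] [264. 239.]
```

View pics/w22c.png

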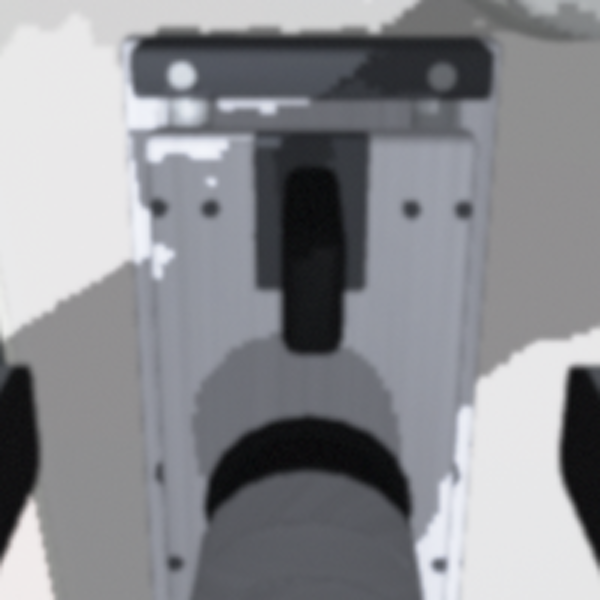

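Request:
{"api": "carry_out", "payload": {
  "moves": [
    {"x": 0.15, "y": 0, "z": -3.5, "turn": 0, "gripper": 1},
    {"x": 0.15, "y": 0, "z": -6, "turn": 0, "gripper": 1},
    {"x": 0.15, "y": 0, "z": -6.6, "turn": 0, "gripper": 1},
    {"x": 0.15, "y": 0, "z": -6.6, "turn": 0, "gripper": 0.5},
    {"x": 0.15, "y": 0, "z": -6.6, "turn": 0, "gripper": 0},
    {"x": 0.15, "y": 0, "z": -6.6, "turn": 0, "gripper": 0},
    {"x": 0.15, "y": 0, "z": -6.6, "turn": 0, "gripper": 0},
    {"x": 0.15, "y": 0, "z": -6.6, "turn": 0, "gripper": 0},
    {"x": 0.15, "y": 0, "z": -6.6, "turn": 0, "gripper": 0},
    {"x": 0.15, "y": 0, "z": -6.6, "turn": 0, "gripper": 0}
  ],
  "grip_force": 40
}}

```text
t: 38.58
tcp_pos: [0.4841, 0.321, 0.2408]
tool_rot: [0.733, 0.681, 0.0, -0.0]
force: [-3.5, 0.2, 7.1]
opening: 0.0134
```

Request:
{"api": "carry_out", "payload": {
  "moves": [
    {"x": -0.02, "y": -0.3, "z": 0, "turn": 0, "gripper": 0},
    {"x": -0.06, "y": -0.8, "z": 0, "turn": 0, "gripper": 0},
    {"x": -0.11, "y": -1.5, "z": 0, "turn": 0, "gripper": 0},
    {"x": -0.18, "y": -2.5, "z": 0, "turn": 0, "gripper": 0},
    {"x": -0.26, "y": -3.5, "z": 0, "turn": 0, "gripper": 0},
    {"x": -0.33, "y": -4.5, "z": 0, "turn": 0, "gripper": 0},
    {"x": -0.4, "y": -5.5, "z": 0, "turn": 0, "gripper": 0},
    {"x": -0.48, "y": -6.5, "z": 0, "turn": 0, "gripper": 0},
    {"x": -0.55, "y": -7.5, "z": 0, "turn": 0, "gripper": 0},
    {"x": -0.59, "y": -8, "z": 0, "turn": 0, "gripper": 0}
  ]
}}

```text
t: 39.42
tcp_pos: [0.4779, 0.2405, 0.2408]
tool_rot: [0.733, 0.681, 0.0, -0.001]
force: [-5.9, 2.1, 7.2]
opening: 0.0133
```

Request:
{"api": "carry_out", "payload": {
  "moves": [
    {"x": -0.05, "y": -0.7, "z": 0, "turn": 0, "gripper": 0},
    {"x": -0.11, "y": -1.5, "z": 0, "turn": 0, "gripper": 0},
    {"x": -0.18, "y": -2.4, "z": 0, "turn": 0, "gripper": 0},
    {"x": -0.25, "y": -3.3, "z": 0, "turn": 0, "gripper": 0},
    {"x": -0.31, "y": -4.2, "z": 0, "turn": 0, "gripper": 0},
    {"x": -0.37, "y": -5, "z": 0, "turn": 0, "gripper": 0},
    {"x": -0.42, "y": -5.7, "z": 0, "turn": 0, "gripper": 0},
    {"x": -0.46, "y": -6.2, "z": 0, "turn": 0, "gripper": 0},
    {"x": -0.48, "y": -6.5, "z": 0, "turn": 0, "gripper": 0}
  ]
}}

```text
t: 40.17
tcp_pos: [0.4729, 0.1758, 0.2408]
tool_rot: [0.733, 0.681, 0.0, -0.001]
force: [-9.1, 3.1, 7.8]
opening: 0.0135
```

Request:
{"api": "carry_out", "payload": {
  "moves": [
    {"x": -0.02, "y": -0.3, "z": 0, "turn": 0, "gripper": 0},
    {"x": -0.04, "y": -0.6, "z": 0, "turn": 0, "gripper": 0},
    {"x": -0.06, "y": -0.9, "z": 0, "turn": 0, "gripper": 0},
    {"x": -0.08, "y": -1.1, "z": 0, "turn": 0, "gripper": 0},
    {"x": -0.08, "y": -1.1, "z": 0, "turn": 0, "gripper": 0}
  ]
}}

```text
t: 40.58
tcp_pos: [0.472, 0.1648, 0.2408]
tool_rot: [0.733, 0.681, -0.0, -0.001]
force: [-8.3, 0.3, 9.7]
opening: 0.013
```

Request:
{"api": "carry_out", "payload": {
  "moves": [
    {"x": -0.02, "y": -0.3, "z": 0, "turn": 0, "gripper": 0},
    {"x": -0.04, "y": -0.6, "z": 0, "turn": 0, "gripper": 0},
    {"x": -0.04, "y": -0.6, "z": 0, "turn": 0, "gripper": 0}
  ]
}}

```text
t: 40.83
tcp_pos: [0.4718, 0.1605, 0.2408]
tool_rot: [0.732, 0.681, 0.002, -0.003]
force: [-8.0, 18.3, 6.3]
opening: 0.0132
```

Request:
{"api": "carry_out", "payload": {
  "moves": [
    {"x": -0.02, "y": -0.2, "z": 0, "turn": 0, "gripper": 0},
    {"x": -0.02, "y": -0.2, "z": 0, "turn": 0, "gripper": 0},
    {"x": 0.01, "y": 0.15, "z": 0, "turn": 0, "gripper": 0},
    {"x": 0.01, "y": 0.15, "z": 0, "turn": 0, "gripper": 0.5},
    {"x": 0.01, "y": 0.15, "z": 0, "turn": 0, "gripper": 1},
    {"x": 0.01, "y": 0.15, "z": 0, "turn": 0, "gripper": 1},
    {"x": 0.01, "y": 0.15, "z": 2, "turn": 0, "gripper": 1},
    {"x": 0.01, "y": 0.15, "z": 6, "turn": 0, "gripper": 1},
    {"x": 0.01, "y": 2, "z": 10, "turn": 0, "gripper": 1},
    {"x": 0.01, "y": 5, "z": 13, "turn": 0, "gripper": 1}
  ]
}}

```text
t: 41.67
tcp_pos: [0.4725, 0.2054, 0.3705]
tool_rot: [0.734, 0.679, 0.001, 0.001]
force: [1.6, 0.4, 0.2]
opening: 0.0853
```

Request:
{"api": "carry_out", "payload": {
  "moves": [
    {"x": 0, "y": 3, "z": 2, "turn": 0, "gripper": 1},
    {"x": 0, "y": 5, "z": 4, "turn": 0, "gripper": 1},
    {"x": 0, "y": 5, "z": 4, "turn": 0, "gripper": 1},
    {"x": 0, "y": 5, "z": 4, "turn": 0, "gripper": 1}
  ]
}}

```text
t: 42.0
tcp_pos: [0.4726, 0.2574, 0.408]
tool_rot: [0.732, 0.681, 0.001, 0.0]
force: [-0.9, 0.3, -0.2]
opening: 0.0855
```

Run:
```python
from h import *
s,K,T,im=wcap('w23'); st()
# expected block top at the pick-up stop
P=np.array([proj(K,T,(.4718+a,.167+b,.098)) for a in(-.007,.007) for b in(-.015,.015)]);print('block at stop',P.min(0).round(),P.max(0).round())
c=capture('scene')['color']
a=cv2.resize(c[140:230,175:275],None,fx=5,fy=6,interpolation=2); b=cv2.resize(im[150:384,150:400],None,fx=1.2*540/ (234*1.2)*.5,fy=540/234,interpolation=2)
b=cv2.resize(im[150:384,130:380],(300,540),interpolation=2)
cv2.imwrite('pics/fin.png',np.hstack([a,b]))
```

```text
t 42.05 tcp [0.4726 0.2567 0.4069] jaw yaw -4.2 tilt [-0.    -0.001 -1.   ] F [-0.5 -0.5 -0.5] op 0.0855 j [ 0.5   0.06  0.15  1.66 -0.    2.14]
block at stop [246. 250.] [262. 276.]
```

View pics/fin.png

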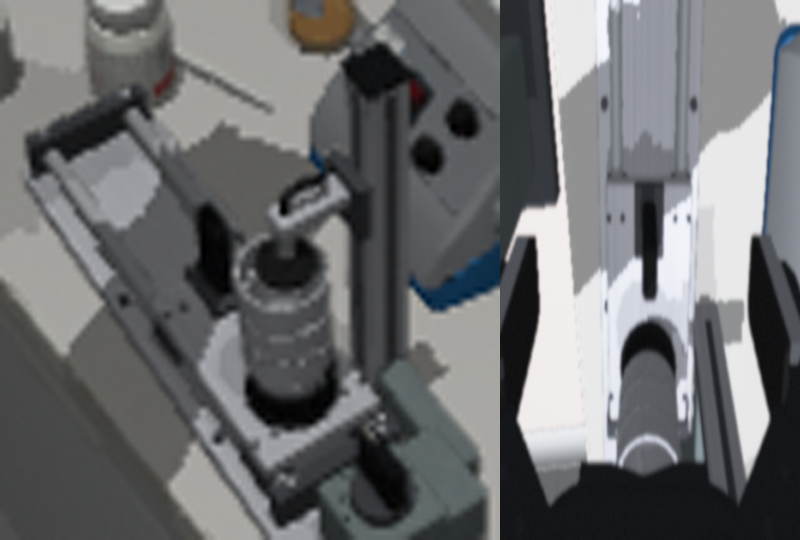

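The stack of three is upright under the pad at (285,265), the carriage is against the pick-up stop, and the gripper is clear.

```bash
python3 -c "
from bench import *
print(hand_in())"
```

```text
the job is handed in; nothing more can be done
None
```

The feeder is ready and the job is handed in, at about 42 s of the 210 s allowed. `hand_in()` returned no verdict.

- **Carriage runs:** The carriage stood mid-travel, so I first brought it out to the loading stop. I then ran it in and out twice. It moved smoothly and hit the stop at both ends each time, at 30–40 N.
- **Cups:** There were only three metal cups, and all three are nested upright in the socket. I left the green look-alike alone. The first cup caught on the rim of the socket, pressing at up to about 30 N. I shifted it about 4 mm and it went in. That drew the empty carriage about 5 mm off the stop, which did not matter.
- **Dial:** I turned it three clicks. The pointer is at the third mark past the bottom one. A scene view partway through fitted the pad at about 118 mm after two clicks.
- **Loaded carriage:** I slid it in until it pressed on the stop at about 18 N, then let go. In the last pictures the stack is upright under the pad and the gripper is clear. The grip block showed about 3 pixels (roughly 2 mm) farther in than I had predicted for the stop.

**Checks that disagreed:** The wrist camera put cups and seat about 2–4 mm off along the feeder compared with contact. I relied on the contact readings for the first cup and on offsets from it for the other two.

I viewed 19 pictures, five more than the budget of 14.

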